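# Fill the slanting drip basket with turned blanks

### The arm

A 7-joint arm with a two-finger parallel gripper is mounted at the origin on a cart in front of the work surface, level with it; the furniture and walls round the work are solid. World frame = base frame: x ahead of the robot, y to its left, z up, the work surface at z = 0. Lengths are in m, angles in degrees, forces in N, time in s.
With the tool pointing down it reaches from about 0.35 to 0.775 m from the base axis. Payload 3.1 kg.
Tool frame: the origin (TCP) lies between the finger pads; the fingertips stand 8 mm ahead of it and the grasp point (between the pads) lies 11 mm behind it; y points along the fingers, z is the direction in which the jaws open and shut, and the axes are right-handed (so a half turn about y gives the same grasp; the last joint's range is limited). The gripper opens to 85 mm and grips with 20 to 120 N. Pads are 22 mm wide; open, the fingers measure 114 mm over their backs; the gripper's body (76 mm by 85 mm) begins 54 mm behind the grasp point. The pads swing forward as they close: fully open they stand 13 mm farther back than shut.
Start: joints at [-65.644, 17.813, 0.802, 86.603, -0.252, 75.585, -1.558], TCP at [0.247, 0.491, 0.239] pointing down, gripper open.
Joint ranges: [-154.91, 154.91], [-16.99, 109.72], [-72.82, 74.43], [7.12, 147.25], [-82.49, 262.49], [11.32, 116.49], [-174.64, 174.64]. Speed limits (degrees/s): [159.86, 159.86, 180, 180, 180, 180, 180].

### API

Orientations are given as a 3x3 rotation matrix whose columns are the frame's x, y, z axes.
In Python, from cell import arm gives the robot as it stands.
- The arm moves only by the tool servo_tool, never from a script. Its argument "deltas" is one flat list of numbers, 5 for each row, row after row: the shift along the tool's x, y, z in cm, then the turn about the tool's y in degrees, then the finger opening in cm, from 0 to 8.54. A call has 1 to 12 rows; each row shifts and turns the pose as measured when the row begins, along the tool's axes as they then stand; what a row does not reach is not made up. A row lasts 1/8 s, in which the tool goes at most 62.5 mm and 10.7 degrees, less where a joint would pass 70% of its speed; a pose out of reach is approached as far as the arm can. A call is refused whole if a number of a shift passes 6.25 or a number of a turn 10.7, either way. A call with a gripper value outside its range is refused whole. The fingers move at their own pace and stop on an object; the grip force is fixed at half the most. Time passes only in rows, so rows that do not move let the fingers close. It gives the time, the measured TCP pose, the force and the opening at its end, in the units of the state.
- arm.get_state(): the state, without advancing time (a new reading comes with each control period).
- arm.get_image(name): name is "scene" or "top" or "wrist"; returns a dict with "frame" (400x640x3 uint8, red, green, blue), "depth" (400x640 float32, m along the optical axis (not along the pixel's ray), 0 where there is no reading), "mtx" (3x3 intrinsics, pixels), "dist_coeffs" ([k1, k2, p1, p2, k3] as OpenCV has them; the pictures are not rectified), "eye" and "rotation" of the camera in the world; the wrist camera has in their place "T_tool_cam" (4x4, takes a point from camera to tool coordinates, whose origin is the TCP and whose axes are the tool frame's). Camera axes: x right, y down, z forward; pixel columns grow to the right and rows downward; lengths in m; the calibration is good to about 2 mm. A picture is of the moment at which its call begins: read the wrist's pose just before it.
- arm.hand_in(): hands the job in, once; it reports no verdict.
Trained networks look in a picture, given as the dict that the camera call returned (one of the last four; its "shot" number tells which), for a name from the list of things; names that differ only in an ending like _2 or _b are one class to them, and where a whole thing is asked for, a point or a joint stands for the part that bears it (a point fixed in the world has none). Each returns a list of dicts, best first, with "p" (0 to 1); they miss things now and then, are a little off and sometimes report something else, mostly with a low value. They report only what shows in the picture. A call takes as long as a camera call.
- arm.masks_of(name, picture): "pixels" (400x640 bool, what is visible of it).
- arm.spot_point(name, picture): "xyz" ([x, y, z] in m, in world coordinates, good to about 4 mm: a listed point, or the origin of a listed thing).
The state is a dict: "time_s": time; "joint_pos": joint angles; "joint_velocities": joint speeds; "joint_torque": joint torques, N m; "position": TCP position; "eef_rot": TCP orientation; "ft_force": force on the tool from outside, world axes, zero at the start; "torque": the same for the moment, N m; "gripper_width": finger opening in m.
Only numpy, scipy, OpenCV 4.12 (cv2) and the standard library are available. Lean on these libraries where they do the work, as an engineer would, in place of code of your own. Each camera call takes 0.05 s, during which the arm holds its last target.

### The job

Pack the two stemmed aluminium blanks that stand on the bench into the slanting round drip basket, stems outwards, so that all seven sit in it six round one, every foot flat down on the basket's floor. Lower them in rather than dropping them, keep the five that are already in there in the basket, and leave the other tools on the bench where they lie.

Things in the scene. Friction and masses are not known exactly. Their poses are not given: they have to be found in the camera images.
- basket: open round steel basket fixed on a slanting stand; inside diameter 122 mm, 52 mm high, floor 5 mm thick. Origin: centre of its underside. z: its axis, out of the mouth, leaning 25 degrees from vertical, to the right and partly towards the robot; x up the slope, y level across it. A seated blank's mid point has z 56 mm. Seated blanks lean with it, stems about 38 mm apart (25 mm clear between stems)
- place_near (a point): middle of the empty place high up the slope and nearer the robot, on the inner floor, where a blank's foot is to stand: (35.5, 20.5, 5) mm in the basket's frame, same axes. Bounded by the wall, the centre blank, a side blank and the other empty place; 2 to 5 mm of play round a blank. The five blanks inside may sag up to 4 mm down the slope
- place_far (a point): the same for the empty place high up the slope and farther from the robot: (35.5, -20.5, 5) mm in the basket's frame
- blank_0_mid (a point): Turned aluminium blank, one of seven alike: body 38 mm in diameter, 60 mm long, foot chamfered 6 mm; on it a coaxial stem 13 mm in diameter, 42 mm long; 102 mm in all, 0.2 kg. Point: on the axis half-way, 51 mm above the foot, 9 mm below the stem's shoulder; z from foot to stem. This one already stands loose in the basket, centre.
- blank_1_mid (a point): Turned aluminium blank, one of seven alike: body 38 mm in diameter, 60 mm long, foot chamfered 6 mm; on it a coaxial stem 13 mm in diameter, 42 mm long; 102 mm in all, 0.2 kg. Point: on the axis half-way, 51 mm above the foot, 9 mm below the stem's shoulder; z from foot to stem. This one already stands loose in the basket, beside the centre on the robot's side.
- blank_2_mid (a point): Turned aluminium blank, one of seven alike: body 38 mm in diameter, 60 mm long, foot chamfered 6 mm; on it a coaxial stem 13 mm in diameter, 42 mm long; 102 mm in all, 0.2 kg. Point: on the axis half-way, 51 mm above the foot, 9 mm below the stem's shoulder; z from foot to stem. This one already stands loose in the basket, beside the centre on the far side.
- blank_3_mid (a point): Turned aluminium blank, one of seven alike: body 38 mm in diameter, 60 mm long, foot chamfered 6 mm; on it a coaxial stem 13 mm in diameter, 42 mm long; 102 mm in all, 0.2 kg. Point: on the axis half-way, 51 mm above the foot, 9 mm below the stem's shoulder; z from foot to stem. This one already stands loose in the basket, low on the robot's side.
- blank_4_mid (a point): Turned aluminium blank, one of seven alike: body 38 mm in diameter, 60 mm long, foot chamfered 6 mm; on it a coaxial stem 13 mm in diameter, 42 mm long; 102 mm in all, 0.2 kg. Point: on the axis half-way, 51 mm above the foot, 9 mm below the stem's shoulder; z from foot to stem. This one already stands loose in the basket, low on the far side.
- blank_a_mid (a point): Turned aluminium blank, one of seven alike: body 38 mm in diameter, 60 mm long, foot chamfered 6 mm; on it a coaxial stem 13 mm in diameter, 42 mm long; 102 mm in all, 0.2 kg. Point: on the axis half-way, 51 mm above the foot, 9 mm below the stem's shoulder; z from foot to stem. This one stands upright on its foot on the worktop at the start, to the right of the basket, and is to be packed.
- blank_b_mid (a point): Turned aluminium blank, one of seven alike: body 38 mm in diameter, 60 mm long, foot chamfered 6 mm; on it a coaxial stem 13 mm in diameter, 42 mm long; 102 mm in all, 0.2 kg. Point: on the axis half-way, 51 mm above the foot, 9 mm below the stem's shoulder; z from foot to stem. This one stands upright on its foot on the worktop at the start, to the right of the basket, and is to be packed.
- pliers: long-nose pliers with red handles, 67x190x15 mm, lying near the front edge; a loose bystander. Origin under its middle
- screwdriver: black-handled screwdriver, 30x209x33 mm, lying beside the vice, its long axis to and from the robot; a loose bystander. Origin under its middle
- oil_can: red oil can with a thin spout, 68 mm across and 118 mm high, standing towards the back; a loose bystander. Origin under its middle

How it is judged (in metres and radians):
At the end, for the whole second after the job is handed in: All seven blanks stand in the basket, stems outwards, at rest (under 0.03 m/s): mid points 50 to 64 mm along its axis from its underside (56 seated), within 55 mm of the centre in x and y and 85 mm of its origin, axes within 0.2 rad of its axis (z of blank_0_mid in the frame of basket between 0.05 and 0.064 m and angle between the z axis of each of blank_0_mid, blank_1_mid, blank_2_mid, blank_3_mid, blank_4_mid, blank_a_mid, blank_b_mid and the z axis of basket, either way round below 0.2 rad and x of blank_0_mid in the frame of basket between -0.055 and 0.055 m and y of blank_0_mid in the frame of basket between -0.055 and 0.055 m and distance between each of blank_0_mid, blank_1_mid, blank_2_mid, blank_3_mid, blank_4_mid, blank_a_mid, blank_b_mid and basket below 0.085 m and linear speed of each of blank_0, blank_1, blank_2, blank_3, blank_4, blank_a, blank_b below 0.03 m/s and z of blank_1_mid in the frame of basket between 0.05 and 0.064 m and x of blank_1_mid in the frame of basket between -0.055 and 0.055 m and y of blank_1_mid in the frame of basket between -0.055 and 0.055 m and z of blank_2_mid in the frame of basket between 0.05 and 0.064 m and x of blank_2_mid in the frame of basket between -0.055 and 0.055 m and y of blank_2_mid in the frame of basket between -0.055 and 0.055 m and z of blank_3_mid in the frame of basket between 0.05 and 0.064 m and x of blank_3_mid in the frame of basket between -0.055 and 0.055 m and y of blank_3_mid in the frame of basket between -0.055 and 0.055 m and z of blank_4_mid in the frame of basket between 0.05 and 0.064 m and x of blank_4_mid in the frame of basket between -0.055 and 0.055 m and y of blank_4_mid in the frame of basket between -0.055 and 0.055 m and z of blank_a_mid in the frame of basket between 0.05 and 0.064 m and x of blank_a_mid in the frame of basket between -0.055 and 0.055 m and y of blank_a_mid in the frame of basket between -0.055 and 0.055 m and z of blank_b_mid in the frame of basket between 0.05 and 0.064 m and x of blank_b_mid in the frame of basket between -0.055 and 0.055 m and y of blank_b_mid in the frame of basket between -0.055 and 0.055 m); the robot touches nothing.
It fails at once if another tool on the bench is shifted by more than 40 mm (distance of any of pliers, screwdriver, oil_can from where it was at the start of the episode above 0.04 m).
It fails at once if a blank is dropped in: it moves at over 0.7 m/s with its mid point within 150 mm of the basket's origin ((distance between blank_a_mid and basket below 0.15 m and linear speed of blank_a above 0.7 m/s) or (distance between blank_b_mid and basket below 0.15 m and linear speed of blank_b above 0.7 m/s)).
It fails at once if the mid point of a blank that was in the basket gets more than 120 mm from the basket's origin (distance between any of blank_0_mid, blank_1_mid, blank_2_mid, blank_3_mid, blank_4_mid and basket above 0.12 m).
It also fails if it takes over 54 s, if anything falls off the work surface, if the arm or the gripper's body presses on something with over 40 N, if the wrist force passes 120 N, or if a joint passes its speed limit or range.

## Working session

There is one attempt and no reset: what is moved stays moved. The work goes in short steps, Python scripts to look and compute and a tool call to move; the robot and the scene stay as the last step left them, time stands still between calls to the robot, and variables do not carry over. Pictures are saved under pics/ and viewed, and the job is handed in when it is done.

Besides the shell and the picture viewer there is one more tool, called after "Call:" by a JSON object that holds its "op" and its "data". servo_tool: Moves the arm, as the interface text tells. Its arguments: {"type":"object","properties":{"deltas":{"type":"array","items":{"type":"number"}}},"required":["deltas"]}

```bash
ls; mkdir -p pics; python3 - <<'E'
from cell import arm
import cv2,numpy as np
s=arm.get_state()
for k,v in s.items(): print(k,np.round(v,3).tolist())
for n in ["scene","top","wrist"]:
    p=arm.get_image(n)
    cv2.imwrite(f"pics/{n}0.png",p["frame"][:,:,::-1])
    print(n,p.get("eye"),p.get("rotation"),p.get("T_tool_cam"),p["mtx"],p["dist_coeffs"])
    for nm in ["basket","blank_a_mid","place_near","place_far","oil_can","pliers","screwdriver"]:
        try:
            for r in arm.spot_point(nm,p): print(n,nm,np.round(r["xyz"],3),round(r["p"],2))
        except Exception as e: print(nm,e)
E
```

```text
pics
time_s 0.0
joint_pos [-65.644, 17.861, 0.801, 86.693, -0.254, 75.585, -1.559]
joint_velocities [0.053, 0.012, -0.1, 0.054, -0.023, -0.025, -0.082]
joint_torque [0.0, -37.991, 0.146, -23.06, 0.012, 0.014, -0.0]
position [0.247, 0.491, 0.238]
eef_rot [[0.893, -0.001, 0.45], [-0.45, -0.002, 0.893], [0.0, -1.0, -0.002]]
ft_force [-0.13, 0.213, 0.744]
torque [0.035, -0.006, 0.014]
gripper_width 0.085
scene [-0.01283687 -0.5912441   0.56486035] [[ 0.63977291 -0.41702767  0.64558388]
 [-0.76855529 -0.35113852  0.53481259]
 [ 0.00365772 -0.83832551 -0.54515773]] None [[444.72966207   0.         321.72840966]
 [  0.         444.72966207 196.67324639]
 [  0.           0.           1.        ]] [-0.11072493  0.          0.          0.          0.        ]
scene basket [ 0.583 -0.02   0.042] 0.62
scene blank_a_mid [ 0.369 -0.241  0.05 ] 0.57
scene place_near [0.572 0.02  0.068] 0.95
scene place_far [0.609 0.004 0.062] 0.57
scene place_far [ 0.371 -0.245  0.051] 0.3
scene oil_can [ 0.755 -0.104  0.004] 0.73
scene pliers [ 0.381  0.001 -0.002] 0.79
scene screwdriver [ 0.542 -0.207  0.001] 0.8
[... 539 characters left out ...]
0.569 0.018 0.065] 0.81
top place_far [0.608 0.004 0.068] 0.93
top place_far [ 0.755 -0.104 -0.002] 0.5
top oil_can [ 0.758 -0.106  0.   ] 0.95
top pliers [ 0.376 -0.008  0.002] 0.93
top screwdriver [ 0.541 -0.208  0.001] 0.57
wrist None None [[ 2.99258513e-04  9.54180471e-01  2.99231581e-01 -7.71670962e-02]
 [-3.91440166e-05 -2.99231583e-01  9.54180517e-01 -1.35838569e-01]
 [ 9.99999954e-01 -2.97259769e-04 -5.21971424e-05  9.58261843e-04]
 [ 0.00000000e+00  0.00000000e+00  0.00000000e+00  1.00000000e+00]] [[297.55369622   0.         315.20471368]
 [  0.         297.55369622 198.15873144]
 [  0.           0.           1.        ]] [-0.04889277  0.          0.          0.          0.        ]
```

View pics/scene0.png

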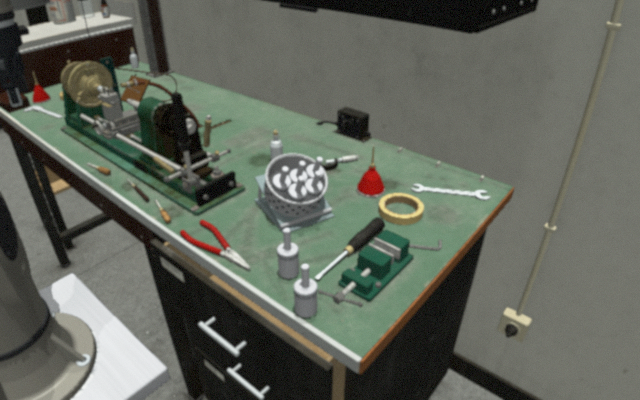

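View pics/top0.png

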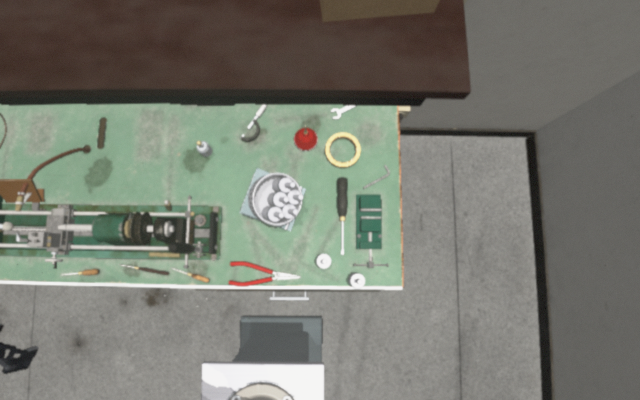

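Both views show the basket with five stems inside at scene (297,178) and top (275,200). The two loose blanks are at scene (288,262) and (305,300), and at top (323,261) and (357,280). I'll measure these from depth.

```bash
cat > h.py <<'E'
from cell import arm
import cv2,numpy as np
def cloud(p,mask=None,T=None):
    d=p["depth"]; m=d>0
    if mask is not None: m&=mask
    v,u=np.nonzero(m)
    n=cv2.undistortPoints(np.stack([u,v],1).astype(np.float64)[:,None],p["mtx"],p["dist_coeffs"])[:,0]
    z=d[v,u]; c=np.c_[n*z[:,None],z]
    if T is None: R,t=np.array(p["rotation"]),np.array(p["eye"])
    else: R,t=T[:3,:3],T[:3,3]
    return c@R.T+t,u,v
def wristT(p,s):
    T=np.eye(4);T[:3,:3]=s["eef_rot"];T[:3,3]=s["position"]
    return T@np.array(p["T_tool_cam"])
E
python3 - <<'E'
from h import *
P={}
for n in ["top","scene"]:
    p=arm.get_image(n);P[n]=p
    np.savez(f"{n}.npz",**{k:v for k,v in p.items() if v is not None and k!="shot"})
    for r in arm.masks_of("blank_a_mid",p):
        X,u,v=cloud(p,r["pixels"])
        if len(X)<10: continue
        hi=X[X[:,2]>X[:,2].max()-0.012]
        print(n,round(r["p"],2),"n",len(X),"uv",u.mean().round(),v.mean().round(),"zmax",X[:,2].max().round(3),"hi",hi.mean(0).round(4),len(hi), X[X[:,2]<.058].mean(0).round(3) if (X[:,2]<.058).any() else '')
    for r in arm.masks_of("basket",p)[:1]: 
        X,u,v=cloud(p,r["pixels"]); print("basket",n,r["p"],len(X),u.min(),u.max(),v.min(),v.max(),X.min(0).round(3),X.max(0).round(3)); np.save(f"bm_{n}.npy",r["pixels"])
for n,(cu,cv) in {"top":(275,200),"scene":(292,190)}.items():
    f=P[n]["frame"][cv-50:cv+50,cu-65:cu+65,::-1]; cv2.imwrite(f"pics/z_{n}.png",cv2.resize(f,None,fx=6,fy=6,interpolation=cv2.INTER_CUBIC))
E
```

```text
top 0.53 n 168 uv 357.0 280.0 zmax 0.105 hi [ 0.3708 -0.2421  0.1008] 25 [ 0.374 -0.238  0.056]
basket top 0.8 888 248 301 173 224 [ 0.51  -0.098  0.029] [0.642 0.039 0.123]
scene 0.67 n 956 uv 305.0 294.0 zmax 0.103 hi [ 0.3661 -0.2432  0.0984] 74 [ 0.361 -0.248  0.032]
basket scene 0.78 1604 263 327 153 216 [ 0.504 -0.099 -0.001] [0.726 0.158 0.119]
```

View pics/z_top.png

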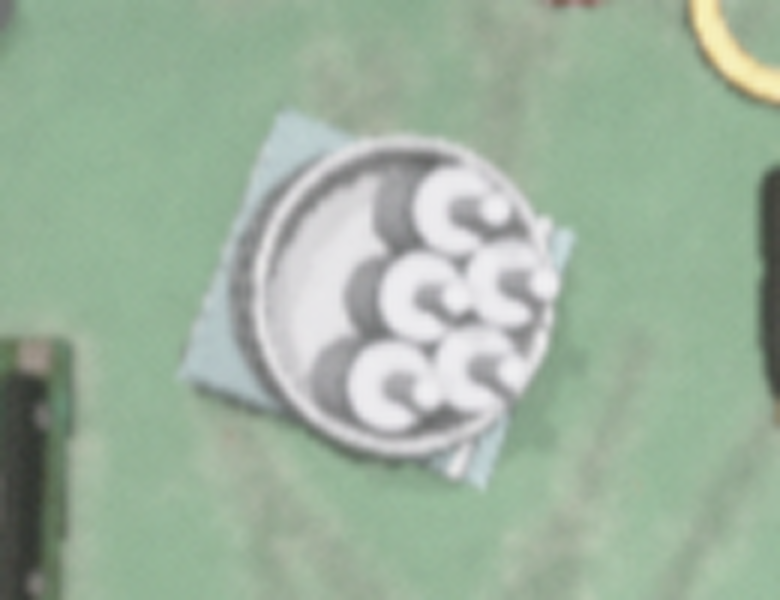

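View pics/z_scene.png

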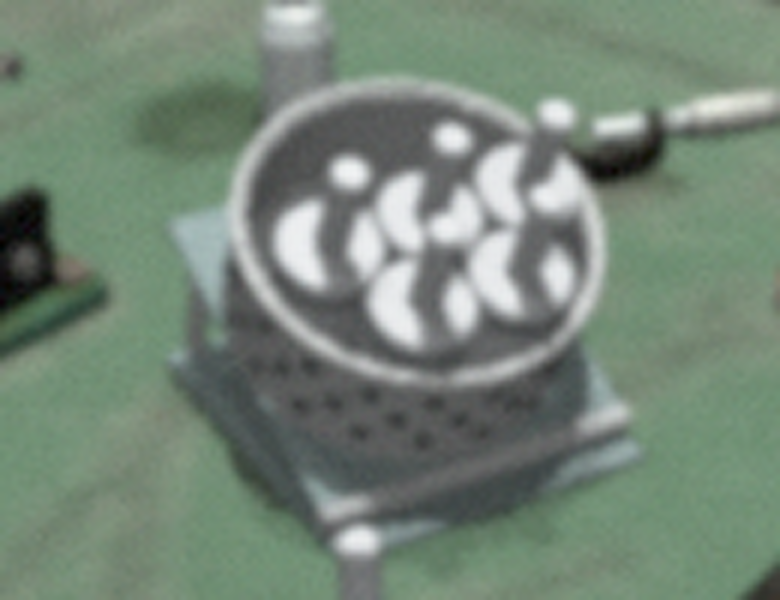

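```bash
cat > fit.py <<'E'
from h import *
from scipy.optimize import least_squares
P={n:dict(np.load(f"{n}.npz")) for n in ["top","scene"]}
def frame(az,tilt=np.radians(25)):
    h=np.array([np.cos(az),np.sin(az),0]);k=np.array([0,0,1.])
    x=h*np.cos(tilt)+k*np.sin(tilt); z=-h*np.sin(tilt)+k*np.cos(tilt)
    return np.c_[x,np.cross(z,x),z]
def proj(X,p):
    R=p["rotation"]; rv,_=cv2.Rodrigues(R.T); return cv2.projectPoints(X,rv,-R.T@p["eye"],p["mtx"],p["dist_coeffs"])[0][:,0]
off={"top":(210,150),"scene":(227,140)}
def crop(n,pts): return (np.array(pts,float)+.5)/6-.5+off[n]
ext={"top":crop("top",[(247,300),(400,133),(553,290),(395,457)]),"scene":crop("scene",[(228,215),(390,75),(607,260),(440,387)])}
stem={"top":crop("top",[(453,299),(424,387),(494,209),(513,375),(545,283)]),   # 0,1,2,3,4
 "scene":crop("scene",[(453,138),(350,172),(556,114),(453,232),(550,200)])}
t=np.linspace(0,2*np.pi,721)
def rim(q,r,z=.052): return np.c_[q[0]+0*t,q[1]+0*t,q[2]+0*t]+np.c_[r*np.cos(t),r*np.sin(t),z+0*t]@frame(q[3]).T
def res(q):
    o=[]
    for n in P:
        uv=proj(rim(q,q[4]),P[n])
        e=ext[n]; 
        o+=[uv[:,0].min()-e[0,0],uv[:,1].min()-e[1,1],uv[:,0].max()-e[2,0],uv[:,1].max()-e[3,1]]
    o+=[(q[4]-.0635)/.002,(q[3]-1.19)/.04]
    return o
s=least_squares(res,[.58,-.018,.043,1.19,.0635],x_scale=[.01,.01,.01,.1,.001],diff_step=1e-4)
print("q",s.x.round(4),np.degrees(s.x[3]).round(1),np.round(s.fun,2))
if __name__=="__main__":
    q=s.x;F=frame(q[3])
    d=np.c_[np.load("bm_top.npy")[None].shape]
    for n in ["top","scene"]:
        # rim depth points -> basket frame
        uv=proj(rim(q,.0625),P[n]).round().astype(int)
        m=np.zeros((400,640),bool);m[uv[:,1],uv[:,0]]=True
        X,_,_=cloud(P[n],m);B=(X-q[:3])@F
        print(n,"rim z med",np.median(B[:,2]).round(4),"r",np.median(np.hypot(B[:,0],B[:,1])).round(4))
    # stems: ray intersect the z=107 plane
    for n in ["top","scene"]:
        p=P[n];c=cv2.undistortPoints(stem[n][:,None],p["mtx"],p["dist_coeffs"])[:,0]
        D=np.c_[c,np.ones(len(c))]@p["rotation"].T
        e=F.T@(p["eye"]-q[:3]);Db=D@F
        k=(.107-e[2])/Db[:,2]; print(n,((e+Db*k[:,None])*1e3).round(1)[:,:2].tolist())
    for i in range(3):
      for n in ["top"]: pass
    for n in ["top","scene"]:
        f=P[n]["frame"][:,:,::-1].copy()
        f=cv2.resize(f,None,fx=6,fy=6,interpolation=cv2.INTER_CUBIC)
        for r,z,col in((q[4],.052,(0,0,255)),(.061,.005,(255,0,0))):
            uv=((proj(rim(q,r,z),P[n])+.5)*6-.5).round().astype(int);cv2.polylines(f,[uv],True,col,1)
        o=np.array(off[n])*6; cv2.imwrite(f"pics/fit_{n}.png",f[o[1]:o[1]+600,o[0]:o[0]+780])
    print("O",q[:3],"place near",q[:3]+F@[.0355,.0205,.005],"far",q[:3]+F@[.0355,-.0205,.005])
E
python3 fit.py
```

```text
q [ 0.5814 -0.0168  0.0434  1.1865  0.0669] 68.0 [ 0.17  0.61 -0.28 -0.31  0.2   0.2   0.01 -0.34  1.68 -0.09]
top rim z med 0.0531 r 0.0627
scene rim z med 0.0529 r 0.0625
top [[-2.0, -1.3], [-5.3, 35.5], [-3.0, -41.2], [-38.2, 16.3], [-35.5, -23.2]]
scene [[-4.9, -0.2], [-8.0, 38.6], [-5.6, -38.7], [-40.4, 15.9], [-38.1, -20.8]]
O [ 0.58138152 -0.01682189  0.04342772] place near [0.57364705 0.01873204 0.06296221] far [0.61165648 0.00336054 0.06296221]
```

```bash
python3 - <<'E'
from h import *
for n,boxes in {"top":[(308,246,340,276),(342,265,374,295)],"scene":[(272,225,304,280),(288,262,322,320)]}.items():
    p=dict(np.load(f"{n}.npz"))
    for b in boxes:
        m=np.zeros((400,640),bool);m[b[1]:b[3],b[0]:b[2]]=True
        X,u,v=cloud(p,m)
        hi=X[(X[:,2]>.09)&(X[:,2]<.12)]; bd=X[(X[:,2]>.055)&(X[:,2]<.066)]
        print(n,"stemtop",len(hi),np.median(hi,0).round(4),((hi.min(0)+hi.max(0))/2).round(4),"shoulder",len(bd),((bd.min(0)+bd.max(0))/2).round(4),np.ptp(bd,axis=0).round(3))
    f=p["frame"][220:330,250:390,::-1];cv2.imwrite(f"pics/bl_{n}.png",cv2.resize(f,None,fx=5,fy=5,interpolation=cv2.INTER_CUBIC))
E
```

```text
top stemtop 22 [ 0.4196 -0.1559  0.1015] [ 0.4196 -0.1559  0.0985] shoulder 151 [ 0.4205 -0.1563  0.0599] [0.038 0.033 0.009]
top stemtop 25 [ 0.3716 -0.2415  0.1007] [ 0.3706 -0.2422  0.0987] shoulder 145 [ 0.3707 -0.2413  0.0594] [0.038 0.036 0.008]
scene stemtop 90 [ 0.4126 -0.1604  0.0989] [ 0.391  -0.1973  0.0969] shoulder 222 [ 0.4039 -0.1811  0.0603] [0.062 0.089 0.01 ]
scene stemtop 78 [ 0.3655 -0.2439  0.0991] [ 0.368  -0.242   0.0965] shoulder 283 [ 0.3675 -0.2417  0.0605] [0.038 0.038 0.011]
```

View pics/fit_top.png

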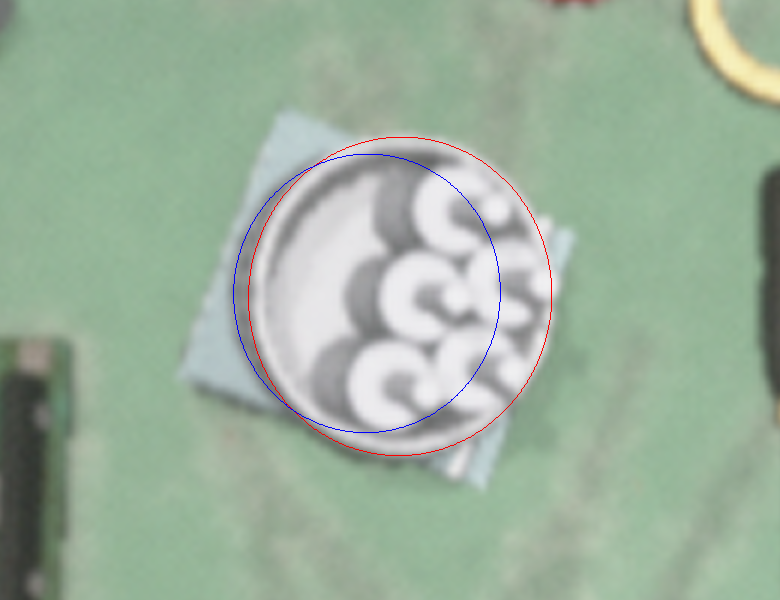

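View pics/fit_scene.png

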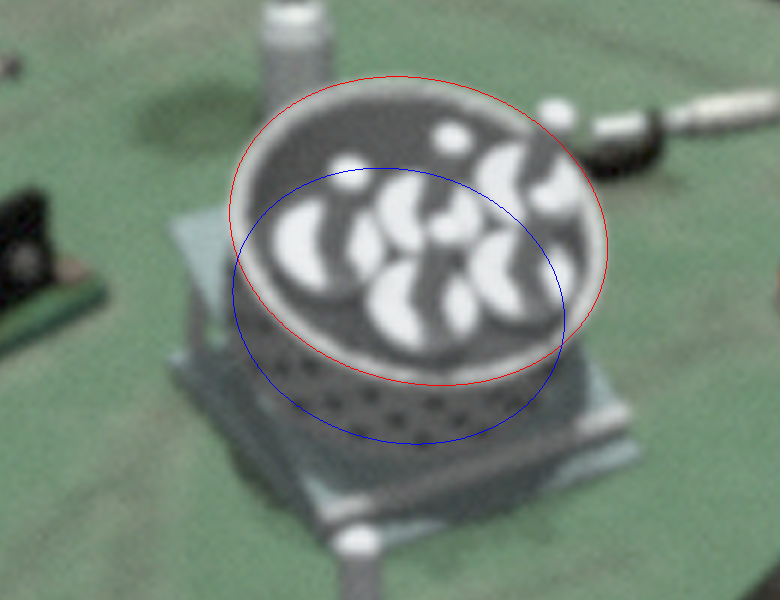

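```bash
python3 - <<'E'
from h import *
# heights map in the region between lathe & basket
p=dict(np.load("top.npz"));X,u,v=cloud(p)
for x0 in np.arange(.3,.82,.06):
    print(round(x0,2),[int(1e3*X[(abs(X[:,0]-x0-.03)<.03)&(abs(X[:,1]-y-.03)<.03)][:,2].max(initial=-.1)) for y in np.arange(.42,-.36,-.06)])
E
```

```text
0.3 [5, 5, 5, 5, 5, 5, 16, 16, 5, 5, 5, 60, 62, 3]
0.36 [19, 7, 13, 14, 85, 16, 17, 17, 16, 13, 103, 102, 104, 42]
0.42 [87, 197, 198, 202, 192, 270, 6, 6, 7, 6, 105, 13, 40, 37]
0.48 [175, 200, 201, 205, 195, 101, 7, 111, 142, 129, 5, 24, 56, 55]
0.54 [15, 16, 16, 16, 171, 85, 38, 120, 142, 143, 6, 30, 56, 55]
0.6 [6, 6, 578, 578, 578, 578, 578, 578, 578, 578, 578, 578, 578, 578]
0.66 [450, 451, 579, 578, 579, 578, 579, 579, 578, 579, 578, 578, 579, 578]
0.72 [4, 7, 578, 579, 578, 578, 579, 578, 579, 578, 627, 620, 613, 579]
0.78 [5, 7, 578, 579, 578, 578, 578, 578, 578, 578, 577, 9, 576, 577]
```

The rim fit agrees with the depth data to about 1–2 mm. I'll move the arm out over the bench on the right.

Call:
{"op": "servo_tool", "data": {"deltas": [3.97,-1.5,-4.55,0,5,3.97,-1.5,-4.55,0,5,3.97,-1,-4.55,0,5,3.97,0,-4.55,0,5,3.97,0,-4.55,0,5,3.97,0,-4.55,0,5,3.97,0,-4.55,0,5,3.97,0,-4.55,0,5,0,0,0,0,5]}}

```text
time_s: 2.62
position: [0.3728, 0.0095, 0.2809]
eef_rot: [[0.893, 0.008, 0.45], [-0.45, 0.005, 0.893], [0.005, -1.0, 0.008]]
ft_force: [0.6, 1.0, -0.3]
gripper_width: 0.05
```

Call:
{"op": "servo_tool", "data": {"deltas": [0,0,0,10.6,5,0,0,0,10.6,5,0,0,0,10.6,5,0,0,0,10.6,5,0,0,0,10.6,5,0,0,0,10.6,5,0,0,0,10.6,5,0,0,0,10.6,5,0,0,0,0,5]}}

```text
time_s: 3.75
position: [0.3712, 0.0178, 0.2814]
eef_rot: [[-0.376, 0.008, 0.926], [-0.926, 0.01, -0.376], [-0.012, -1.0, 0.004]]
ft_force: [0.9, -0.4, 0.5]
gripper_width: 0.05
```

Call:
{"op": "servo_tool", "data": {"deltas": [3.57,0.5,2.77,0,5,3.57,2,2.77,0,5,3.57,2.5,2.77,0,5,3.57,2.5,2.77,0,5,0,0,0,0,5]}}

```text
time_s: 4.38
position: [0.4264, -0.1546, 0.2038]
eef_rot: [[-0.35, 0.013, 0.937], [-0.937, 0.011, -0.35], [-0.015, -1.0, 0.008]]
ft_force: [-0.6, -0.4, -0.9]
gripper_width: 0.0495
```

```bash
cat > wl.py <<'E'
from h import *
import sys
s=arm.get_state();p=arm.get_image("wrist");T=wristT(p,s)
print(s["time_s"],np.round(s["position"],4),np.round(s["joint_pos"],1))
cv2.imwrite(f"pics/{sys.argv[1]}.png",p["frame"][:,:,::-1])
for r in arm.spot_point("blank_a_mid",p): print(np.round(r["xyz"],4),round(r["p"],2))
X,u,v=cloud(p,None,T)
for c in [(.42,-.156),(.371,-.242)]:
    m=np.hypot(X[:,0]-c[0],X[:,1]-c[1])<.03
    a=X[m&(X[:,2]>.097)&(X[:,2]<.11)];b=X[m&(X[:,2]>.055)&(X[:,2]<.064)]
    for q in(a,b):
        if len(q)>8: print(c,len(q),np.median(q,0).round(4),((q.min(0)+q.max(0))/2).round(4),np.ptp(q,axis=0).round(3))
E
python3 wl.py w1
```

```text
4.375 [ 0.4264 -0.1546  0.2038] [-15.9   8.4  38.7 105.6  -6.6  67.5   4.5]
[ 0.3689 -0.2427  0.0521] 0.89
[ 0.4184 -0.1574  0.0547] 0.18
(0.42, -0.156) 184 [ 0.419  -0.1548  0.1029] [ 0.4187 -0.1554  0.101 ] [0.012 0.012 0.008]
(0.42, -0.156) 851 [ 0.4224 -0.1509  0.0612] [ 0.4186 -0.1555  0.0593] [0.038 0.037 0.009]
(0.371, -0.242) 167 [ 0.3703 -0.2391  0.1025] [ 0.3695 -0.2405  0.1007] [0.013 0.013 0.007]
(0.371, -0.242) 705 [ 0.3739 -0.235   0.0609] [ 0.3696 -0.2404  0.0595] [0.038 0.038 0.009]
```

View pics/w1.png

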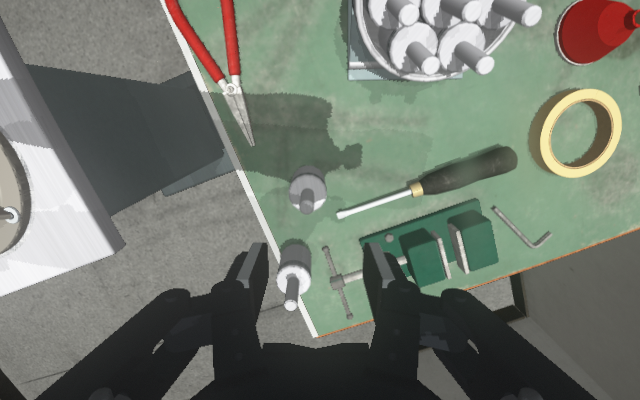

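The wrist view shows the near blank at (308,190) and the other at (293,270), close to where the top camera put them. I'll descend on the first one.

Call:
{"op": "servo_tool", "data": {"deltas": [0.54,2,-0.79,1.5,4,0,4,0,0,4,0,3,0,0,4,0,0,0,0,4]}}

```text
time_s: 4.97
position: [0.4242, -0.1441, 0.117]
eef_rot: [[-0.352, 0.026, 0.936], [-0.936, 0.019, -0.352], [-0.027, -0.999, 0.017]]
ft_force: [-0.3, 0.1, 0.5]
gripper_width: 0.0399
```

Call:
{"op": "servo_tool", "data": {"deltas": [0.7,0,-0.1,0.6,4,0.6,0,-0.1,0.6,4,0,0,0,0,4]}}

```text
time_s: 5.35
position: [0.4204, -0.1557, 0.1206]
eef_rot: [[-0.369, 0.033, 0.929], [-0.929, 0.019, -0.369], [-0.03, -0.999, 0.024]]
ft_force: [0.1, 0.1, 0.9]
gripper_width: 0.04
```

Call:
{"op": "servo_tool", "data": {"deltas": [0.1,1.5,-0.15,0.3,4,0.05,1.5,-0.1,0,4,0,1.0,0,0,4,0,0,0,0,4]}}

```text
time_s: 5.85
position: [0.419, -0.1554, 0.0784]
eef_rot: [[-0.374, 0.034, 0.927], [-0.927, 0.019, -0.375], [-0.031, -0.999, 0.025]]
ft_force: [0.1, -0.5, 0.2]
gripper_width: 0.0397
```

Call:
{"op": "servo_tool", "data": {"deltas": [0,0,0,0,0.5,0,0,0,0,0.5,0,0,0,0,0.5,0,0,0,0,0.5,0,0,0,0,0.5]}}

```text
time_s: 6.48
position: [0.4183, -0.1551, 0.0788]
eef_rot: [[-0.374, 0.033, 0.927], [-0.927, 0.02, -0.375], [-0.031, -0.999, 0.023]]
ft_force: [-1.1, -0.6, 0.1]
gripper_width: 0.011
```

Call:
{"op": "servo_tool", "data": {"deltas": [0,-2.5,0,0,0.5,0,-3.5,0,0,0.5,0,-4,0,0,0.5,0,-4,0,0,0.5,-2,-4,0.8,0,0.5,-3,0,1.2,0,0.5,0,0,0,0,0.5]}}

```text
time_s: 7.35
position: [0.4505, -0.1186, 0.2647]
eef_rot: [[-0.376, 0.034, 0.926], [-0.926, 0.021, -0.377], [-0.033, -0.999, 0.024]]
ft_force: [-0.2, -0.9, -2.9]
gripper_width: 0.0113
```

Call:
{"op": "servo_tool", "data": {"deltas": [-3.5,0,1.4,0,0.5,-3.5,0,1.4,0,0.5,-3.5,0,1.4,0,0.5,-3.5,0,1.4,0,0.5,-3.5,0,1.4,0,0.5,-3.5,0,1.4,0,0.5,0,0,0,0,0.5]}}

```text
time_s: 8.22
position: [0.6095, 0.042, 0.2682]
eef_rot: [[-0.385, 0.028, 0.923], [-0.923, 0.017, -0.385], [-0.026, -0.999, 0.019]]
ft_force: [-0.4, -0.8, -2.6]
gripper_width: 0.0109
```

```bash
cat > look.py <<'E'
from h import *
import sys
s=arm.get_state();print(s["time_s"],np.round(s["position"],4),np.round(s["joint_pos"],1))
tag=sys.argv[1]; c={"top":(275,200),"scene":(292,180)}
ims=[]
for n in sys.argv[2:]:
    p=arm.get_image(n); np.savez(f"L_{n}.npz",**{k:v for k,v in p.items() if v is not None and k!="shot"})
    f=p["frame"][:,:,::-1]
    if n!="wrist":
        u,v=c[n]; f=cv2.resize(f[v-70:v+50,u-75:u+75],None,fx=5,fy=5,interpolation=cv2.INTER_CUBIC)
    cv2.imwrite(f"pics/{tag}_{n}.png",f)
E
python3 look.py a scene wrist
```

```text
8.225 [0.6095 0.042  0.2682] [-26.1  25.1  32.   75.9 -14.2  81.1 -17.4]
```

View pics/a_scene.png

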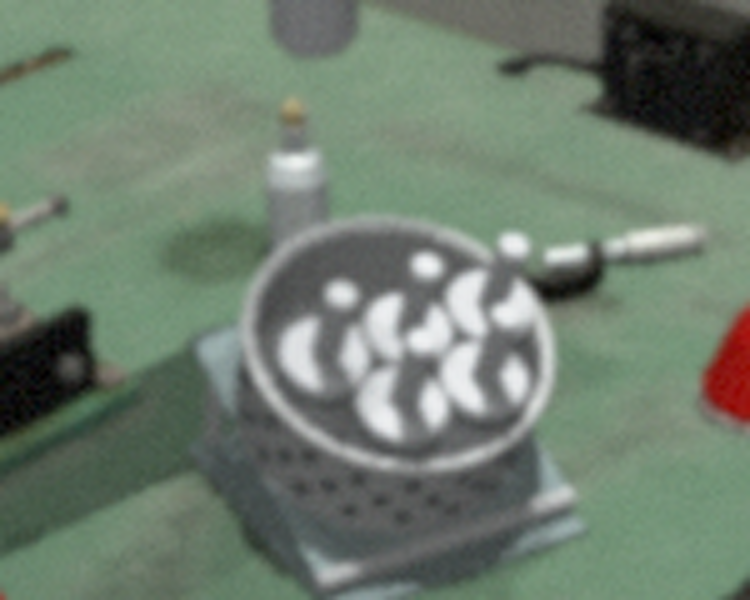

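View pics/a_wrist.png

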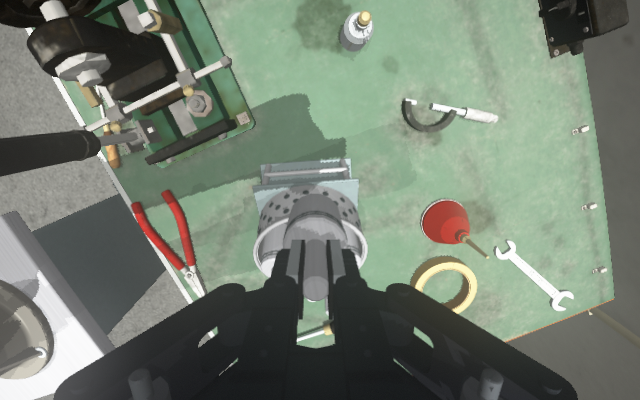

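Call:
{"op": "servo_tool", "data": {"deltas": [-0.2,1.5,-0.4,0,0.5,0,2.5,0,0,0.5,0,2.5,0,0,0.5,0,2.0,0,0,0.5,0,0.5,0,0,0.5,0,0,0,0,0.5]}}

```text
time_s: 9.07
position: [0.6026, 0.0372, 0.1743]
eef_rot: [[-0.399, 0.026, 0.917], [-0.917, 0.015, -0.4], [-0.024, -1.0, 0.017]]
ft_force: [1.2, 0.8, -1.8]
gripper_width: 0.0113
```

Call:
{"op": "servo_tool", "data": {"deltas": [0.4,0,0,-1.5,0.5,0.5,0,0,0,0.5,0.5,0,0,0,0.5,0,0,0,0,0.5]}}

```text
time_s: 9.57
position: [0.6007, 0.0344, 0.1779]
eef_rot: [[-0.365, 0.036, 0.93], [-0.93, 0.032, -0.366], [-0.043, -0.999, 0.022]]
ft_force: [0.5, 1.4, -3.0]
gripper_width: 0.0109
```

Call:
{"op": "servo_tool", "data": {"deltas": [1.5,0.1,0,0,0.5,0.5,0.1,0,0,0.5]}}

```text
time_s: 9.82
position: [0.5958, 0.0208, 0.1783]
eef_rot: [[-0.36, 0.044, 0.932], [-0.932, 0.04, -0.361], [-0.053, -0.998, 0.026]]
ft_force: [1.9, 4.1, 0.3]
gripper_width: 0.0113
```

```bash
python3 look.py b scene wrist
```

```text
9.825 [0.5958 0.0208 0.1783] [-24.   25.5  30.7  88.2 -16.4  68.  -11.3]
```

View pics/b_scene.png

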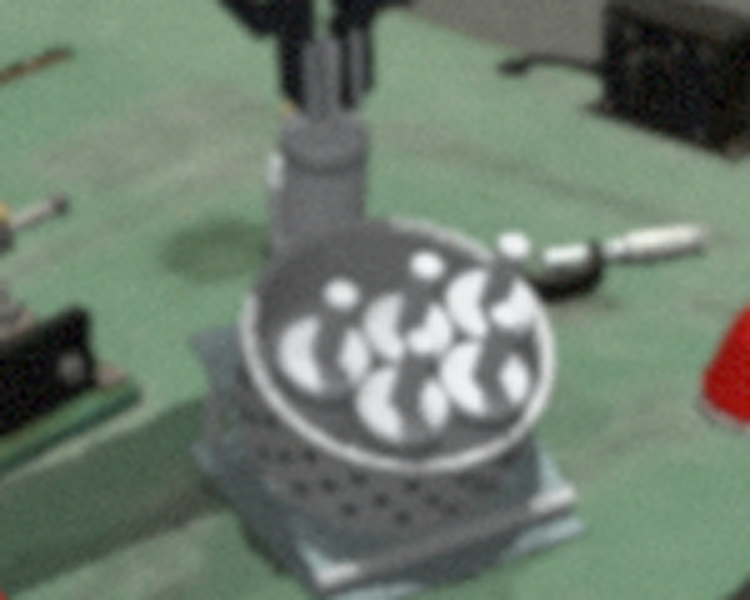

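View pics/b_wrist.png

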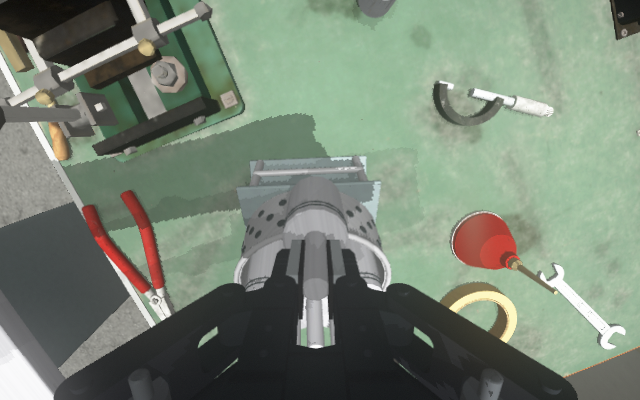

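Call:
{"op": "servo_tool", "data": {"deltas": [1.2,0.1,0,0,0.5,1.2,0.1,0,0,0.5,0.6,0,0,0,0.5]}}

```text
time_s: 10.3
position: [0.589, 0.0029, 0.1781]
eef_rot: [[-0.35, 0.053, 0.935], [-0.934, 0.055, -0.353], [-0.07, -0.997, 0.031]]
ft_force: [3.0, 8.1, -2.4]
gripper_width: 0.0112
```

```bash
python3 look.py c scene wrist
```

```text
10.3 [0.589  0.0029 0.1781] [-22.1  24.3  30.6  89.9 -16.9  67.   -8.2]
```

View pics/c_scene.png

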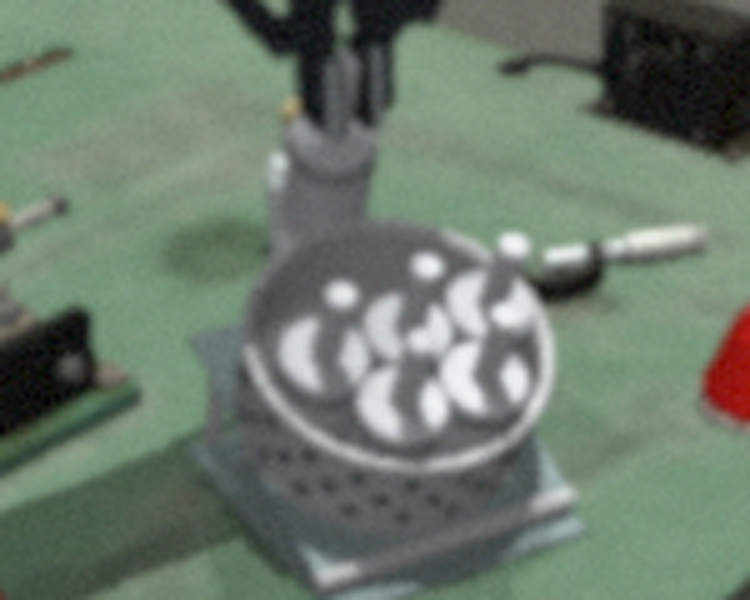

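View pics/c_wrist.png

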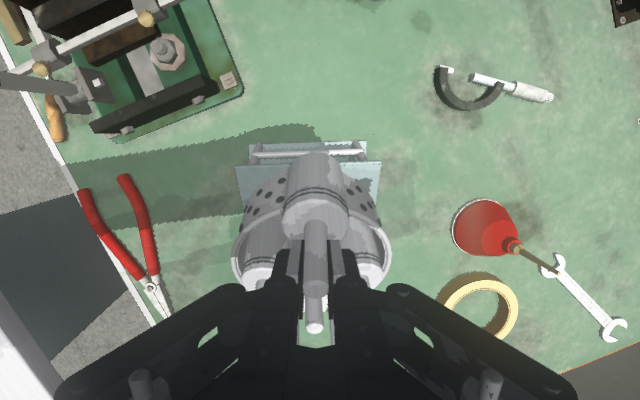

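```bash
cat > tilt.py <<'E'
from h import *
from scipy.optimize import least_squares
# fit the body cylinder (r=19) / shoulder in tool frame from wrist depth
import sys
s=arm.get_state(); p=dict(np.load("L_wrist.npz")); Tc=np.array(p["T_tool_cam"])
X,u,v=cloud(p,None,Tc)   # tool coords
m=(abs(X[:,2])<.024)&(X[:,1]>.006)&(X[:,1]<.09)&(X[:,0]>-.075)&(X[:,0]<.03)
Q=X[m]; 
def res(q):
    a=np.array([np.sin(q[0])*np.cos(q[1]),-np.cos(q[0])*np.cos(q[1]),np.sin(q[1])]) # foot->stem, lean to +x
    d=Q-np.array([q[2],0,q[3]]); ax=d@a
    r=np.linalg.norm(d-ax[:,None]*a,axis=1)
    top=q[4]-ax   # depth below shoulder
    ds=np.where(abs(r-.019)<abs(top),r-.019,top)
    return ds*1000
best=None
for t0 in (.15,.3,.45):
    o=least_squares(res,[t0,0,0,0,-.02],loss="soft_l1",f_scale=.7)
    if best is None or o.cost<best.cost: best=o
q=best.x
print("n",len(Q),"tilt in tool deg",np.degrees(q[:2]).round(1),"axis@y0 x,z mm",(q[2:4]*1e3).round(1),"shoulder",(q[4]*1e3).round(1),"med",np.median(abs(res(q))).round(2))
a=np.array([np.sin(q[0])*np.cos(q[1]),-np.cos(q[0])*np.cos(q[1]),np.sin(q[1])])
R=np.array(s["eef_rot"]); w=R@a
foot=np.array(s["position"])+R@(np.array([q[2],0,q[3]])+a*(q[4]-.060))
from fit import frame
O=np.array([.5814,-.0168,.0434]);F=frame(np.radians(68))
b=F.T@w; print("axis in basket",b.round(3),"angle",np.degrees(np.arccos(b[2])).round(1),"world lean",np.degrees(np.arccos(w[2])).round(1))
fb=F.T@(foot-O); print("foot in basket mm",(fb*1e3).round(1))
for nm,pl in(("near",[.0355,.0205,.005]),("far",[.0355,-.0205,.005])):
    pl=np.array(pl)
    for up in(.06,.0): 
        print(nm,"to +%.0fmm: tool deltas cm"%(up*1e3),(R.T@(F@(pl+[0,0,up]-fb))*100).round(2))
print("down-axis in tool (cm per cm)",(R.T@(-F[:,2])).round(3))
E
python3 tilt.py | tail -8
```

```text
q [ 0.5814 -0.0168  0.0434  1.1865  0.0669] 68.0 [ 0.17  0.61 -0.28 -0.31  0.2   0.2   0.01 -0.34  1.68 -0.09]
axis in basket [0.043 0.018 0.999] angle 2.7 world lean 22.6
foot in basket mm [79.9 -0.4 34.5]
near to +60mm: tool deltas cm [ 5.18 -1.32 -2.19]
near to +0mm: tool deltas cm [ 3.03  4.28 -2.3 ]
far to +60mm: tool deltas cm [ 5.29 -1.2   1.91]
far to +0mm: tool deltas cm [3.14 4.4  1.8 ]
down-axis in tool (cm per cm) [-0.358  0.933 -0.018]
```

Call:
{"op": "servo_tool", "data": {"deltas": [0.7,0.1,0,0,0.5,0.3,0.1,0,0,0.5,0,-2,0,0,0.5,0,-2.5,0,0,0.5,0,-1.5,0,0,0.5,0,0,0,0,0.5]}}

```text
time_s: 11.15
position: [0.5816, -0.012, 0.2386]
eef_rot: [[-0.348, 0.054, 0.936], [-0.935, 0.052, -0.351], [-0.068, -0.997, 0.032]]
ft_force: [0.1, -0.2, -2.7]
gripper_width: 0.0113
```

```bash
python3 look.py d wrist; python3 tilt.py | tail -8
```

```text
11.15 [ 0.5816 -0.012   0.2386] [-21.7  21.1  31.8  85.6 -14.9  74.1  -8.6]
q [ 0.5814 -0.0168  0.0434  1.1865  0.0669] 68.0 [ 0.17  0.61 -0.28 -0.31  0.2   0.2   0.01 -0.34  1.68 -0.09]
axis in basket [0.043 0.018 0.999] angle 2.7 world lean 22.6
foot in basket mm [90.   1.3 95.1]
near to +60mm: tool deltas cm [ 3.95  4.72 -2.16]
near to +0mm: tool deltas cm [ 1.78 10.31 -2.27]
far to +60mm: tool deltas cm [4.06 4.84 1.94]
far to +0mm: tool deltas cm [ 1.89 10.43  1.83]
down-axis in tool (cm per cm) [-0.361  0.932 -0.017]
```

View pics/d_wrist.png

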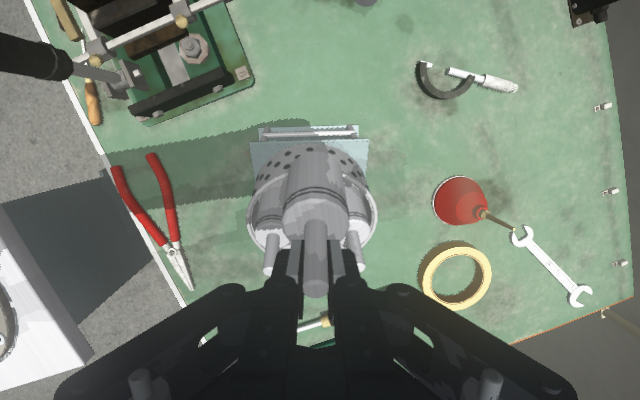

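```bash
python3 tilt.py | sed -n 1,2p; cat >> tilt.py <<'E'
# overlay
f=p["frame"][:,:,::-1].copy()
Ti=np.linalg.inv(Tc); rv,_=cv2.Rodrigues(Ti[:3,:3])
e1=np.cross(a,[0,0,1.]);e1/=np.linalg.norm(e1);e2=np.cross(a,e1);t=np.linspace(0,6.283,60)
for r,l,c in((.019,0,(0,0,255)),(.019,-.06,(255,0,0)),(.0065,.042,(0,255,0))):
    pts=np.array([q[2],0,q[3]])+a*(q[4]+l)+r*(np.cos(t)[:,None]*e1+np.sin(t)[:,None]*e2)
    uv=cv2.projectPoints(pts,rv,Ti[:3,3],p["mtx"],p["dist_coeffs"])[0][:,0].round().astype(int);cv2.polylines(f,[uv],True,c,1)
cv2.imwrite("pics/ov.png",cv2.resize(f[120:320,200:440],None,fx=3,fy=3))
E
python3 tilt.py >/dev/null
```

```text
n 4812 tilt in tool deg [18.7  0. ] axis@y0 x,z mm [-7.8 -0.4] shoulder -16.3 med 0.27
q [ 0.5814 -0.0168  0.0434  1.1865  0.0669] 68.0 [ 0.17  0.61 -0.28 -0.31  0.2   0.2   0.01 -0.34  1.68 -0.09]
```

View pics/ov.png

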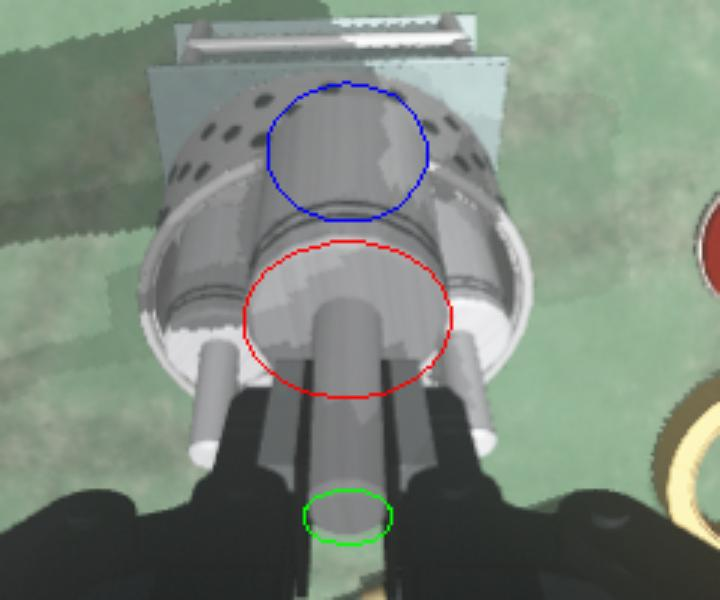

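The overlay tracks the blank well. It leans 22.6°, within 3° of the basket axis. Now over the far place.

Call:
{"op": "servo_tool", "data": {"deltas": [2.2,0.2,0.95,0,0.5,2.2,0.2,0.95,0,0.5,0,2.0,0,0,0.5,0,2.0,0,0,0.5,0,0,0,0,0.5]}}

```text
time_s: 11.82
position: [0.5816, -0.0601, 0.1836]
eef_rot: [[-0.35, 0.04, 0.936], [-0.935, 0.049, -0.351], [-0.06, -0.998, 0.02]]
ft_force: [0.0, 0.9, -2.0]
gripper_width: 0.0114
```

```bash
python3 look.py e wrist scene; python3 tilt.py | grep -v '^q'
```

```text
11.825 [ 0.5816 -0.0601  0.1836] [-16.7  24.5  31.9  89.1 -17.1  69.   -1.9]
n 6074 tilt in tool deg [39.9  1.7] axis@y0 x,z mm [14.2  1.4] shoulder -35.6 med 2.55
axis in basket [-0.315 -0.028  0.949] angle 18.4 world lean 43.4
foot in basket mm [ 41.4 -17.   60.3]
near to +60mm: tool deltas cm [ 0.62 -0.3  -3.76]
near to +0mm: tool deltas cm [-1.57  5.28 -3.83]
far to +60mm: tool deltas cm [ 0.73 -0.21  0.34]
far to +0mm: tool deltas cm [-1.46  5.37  0.27]
down-axis in tool (cm per cm) [-0.366  0.931 -0.012]
```

View pics/ov.png

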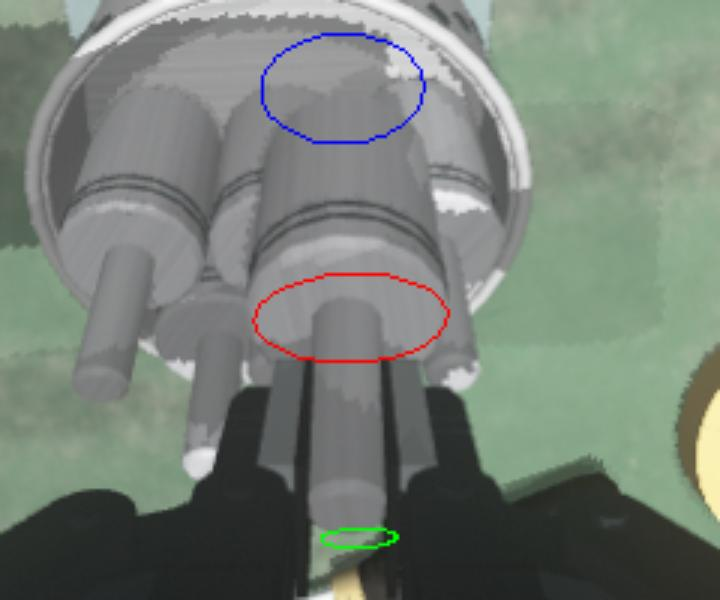

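View pics/e_scene.png

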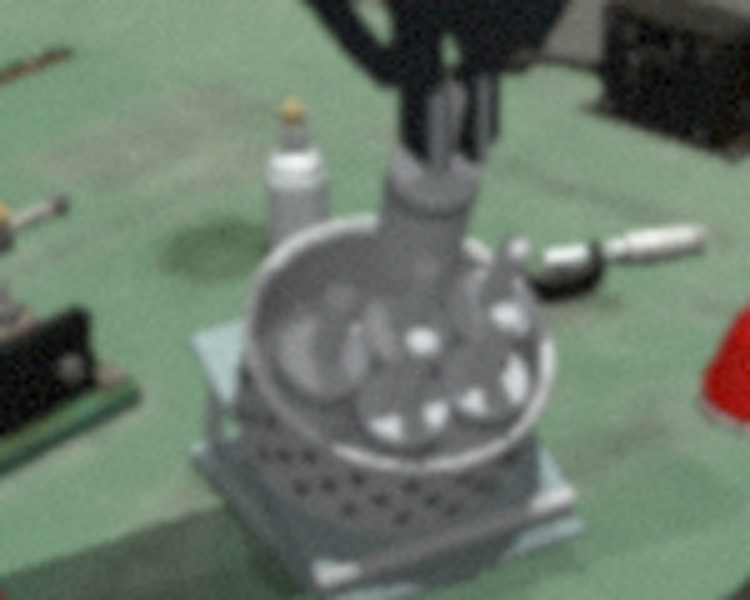

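```bash
cat > pos.py <<'E'
from h import *
import sys
from scipy.spatial.transform import Rotation
s=arm.get_state();R=np.array(s["eef_rot"]);q=np.load("q.npy")
az=np.radians(68);t=np.radians(25);h=np.array([np.cos(az),np.sin(az),0]);k=np.array([0,0,1.])
F=np.c_[h*np.cos(t)+k*np.sin(t),[-np.sin(az),np.cos(az),0],-h*np.sin(t)+k*np.cos(t)]
O=np.array([.5814,-.0168,.0434])
a=np.array([np.sin(q[0])*np.cos(q[1]),-np.cos(q[0])*np.cos(q[1]),np.sin(q[1])])
foot=np.array(s["position"])+R@(np.array([q[2],0,q[3]])+a*(q[4]-.060)); fb=F.T@(foot-O)
print(s["time_s"],"foot",(fb*1e3).round(1),"axis",(F.T@R@a).round(3),"force basket",(F.T@np.array(s["ft_force"])).round(1),"w",round(s["gripper_width"],4))
for tg in ([32,-20],[32,20]):
    for z in(65,40,5): print(tg,z,(R.T@(F@(np.array(tg+[z])/1e3-fb))*100).round(2))
print("down",(R.T@(-F[:,2])).round(3),"yaw",np.degrees(np.arctan2(R[1,2],R[0,2])).round(1))
E
python3 - <<'E'
import numpy as np;np.save("q.npy",[np.radians(18.7),0,-.0078,-.0004,-.0163])
E
python3 pos.py
```

```text
11.925 foot [ 28.1 -18.4  66.8] axis [0.048 0.013 0.999] force basket [-0.8 -0.9 -2.4] w 0.0113
[32, -20] 65 [-0.43  0.03  0.17]
[32, -20] 40 [-1.34  2.35  0.15]
[32, -20] 5 [-2.62  5.61  0.1 ]
[32, 20] 65 [-0.53 -0.07 -3.82]
[32, 20] 40 [-1.45  2.26 -3.85]
[32, 20] 5 [-2.73  5.52 -3.89]
down [-0.366  0.931 -0.012] yaw -20.6
```

Call:
{"op": "servo_tool", "data": {"deltas": [-0.6,0.1,0.17,0,0.5,-0.4,1.2,0,0,0.5,-0.4,1.2,0,0,0.5,0,0,0,0,0.5]}}

```text
time_s: 12.42
position: [0.5927, -0.0445, 0.1619]
eef_rot: [[-0.347, 0.048, 0.937], [-0.936, 0.05, -0.349], [-0.063, -0.998, 0.027]]
ft_force: [0.2, -0.2, -1.3]
gripper_width: 0.0111
```

```bash
python3 pos.py; python3 look.py f wrist scene
```

```text
12.425 foot [ 34.4 -21.3  37.4] axis [0.046 0.015 0.999] force basket [-0.7 -0.3 -1.1] w 0.0111
[32, -20] 65 [ 1.22 -2.49 -0.1 ]
[32, -20] 40 [ 0.31 -0.16 -0.14]
[32, -20] 5 [-0.96  3.1  -0.18]
[32, 20] 65 [ 1.11 -2.59 -4.1 ]
[32, 20] 40 [ 0.2  -0.26 -4.13]
[32, 20] 5 [-1.08  3.   -4.18]
down [-0.364  0.931 -0.013] yaw -20.4
12.425 [ 0.5927 -0.0445  0.1619] [-17.5  26.2  31.1  89.7 -18.1  66.2  -2.6]
```

View pics/f_wrist.png

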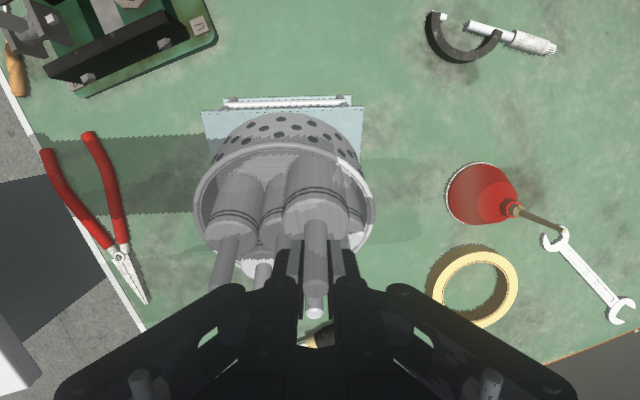

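View pics/f_scene.png

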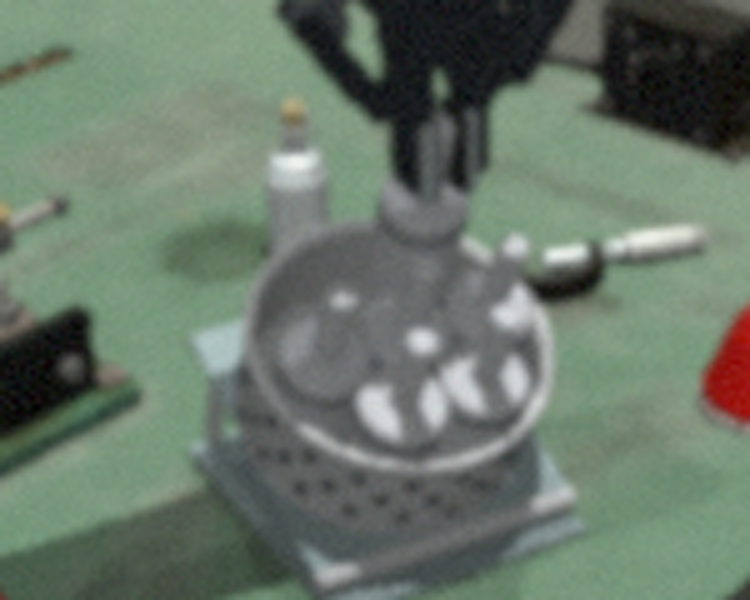

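Call:
{"op": "servo_tool", "data": {"deltas": [-0.1,0.9,-0.1,0,0.5,-0.3,0.9,-0.05,0,0.5,-0.3,0.7,0,0,0.5,0,0,0,0,0.5]}}

```text
time_s: 13.02
position: [0.5958, -0.0368, 0.1372]
eef_rot: [[-0.348, 0.051, 0.936], [-0.935, 0.049, -0.351], [-0.064, -0.998, 0.03]]
ft_force: [-0.4, 1.1, -2.5]
gripper_width: 0.0113
```

```bash
python3 pos.py
```

```text
13.025 foot [ 31.5 -21.7  11.5] axis [0.045 0.018 0.999] force basket [-0.3  0.8 -2.6] w 0.0113
[32, -20] 65 [ 1.9  -5.   -0.07]
[32, -20] 40 [ 0.99 -2.67 -0.12]
[32, -20] 5 [-0.29  0.59 -0.17]
[32, 20] 65 [ 1.79 -5.11 -4.07]
[32, 20] 40 [ 0.88 -2.79 -4.11]
[32, 20] 5 [-0.4   0.47 -4.17]
down [-0.364  0.931 -0.017] yaw -20.5
```

Call:
{"op": "servo_tool", "data": {"deltas": [-0.2,0.5,-0.1,0,0.5,-0.2,0.4,0,0,0.5,-0.1,0.4,0,0,0.5]}}

```text
time_s: 13.4
position: [0.5974, -0.0364, 0.1315]
eef_rot: [[-0.351, 0.053, 0.935], [-0.935, 0.046, -0.353], [-0.061, -0.998, 0.034]]
ft_force: [-8.7, -0.6, 18.4]
gripper_width: 0.0112
```

```bash
python3 pos.py
```

```text
13.4 foot [ 29.8 -23.3   6. ] axis [0.048 0.023 0.999] force basket [ 4.3  7.8 18.3] w 0.0112
[32, -20] 65 [ 1.94 -5.59 -0.2 ]
[32, -20] 40 [ 1.03 -3.26 -0.25]
[32, -20] 5 [-0.25 -0.   -0.32]
[32, 20] 65 [ 1.84 -5.72 -4.2 ]
[32, 20] 40 [ 0.93 -3.39 -4.25]
[32, 20] 5 [-0.35 -0.13 -4.32]
down [-0.366  0.93  -0.021] yaw -20.7
```

Call:
{"op": "servo_tool", "data": {"deltas": [0,0,0,0,2,0,0,0,0,2.5,0,0,0,0,3,0,0,0,0,3]}}

```text
time_s: 13.9
position: [0.5992, -0.0366, 0.1333]
eef_rot: [[-0.35, 0.058, 0.935], [-0.934, 0.046, -0.353], [-0.063, -0.997, 0.039]]
ft_force: [-0.1, 0.2, 0.1]
gripper_width: 0.03
```

```bash
python3 look.py g wrist scene
```

```text
13.9 [ 0.5992 -0.0366  0.1333] [-18.   28.   30.5  91.5 -19.2  62.2  -2.7]
```

View pics/g_wrist.png

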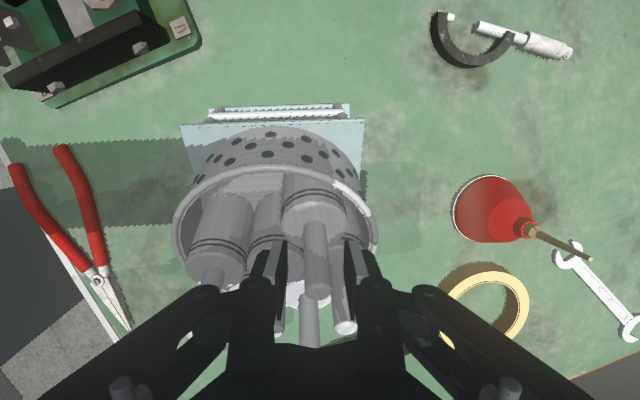

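View pics/g_scene.png

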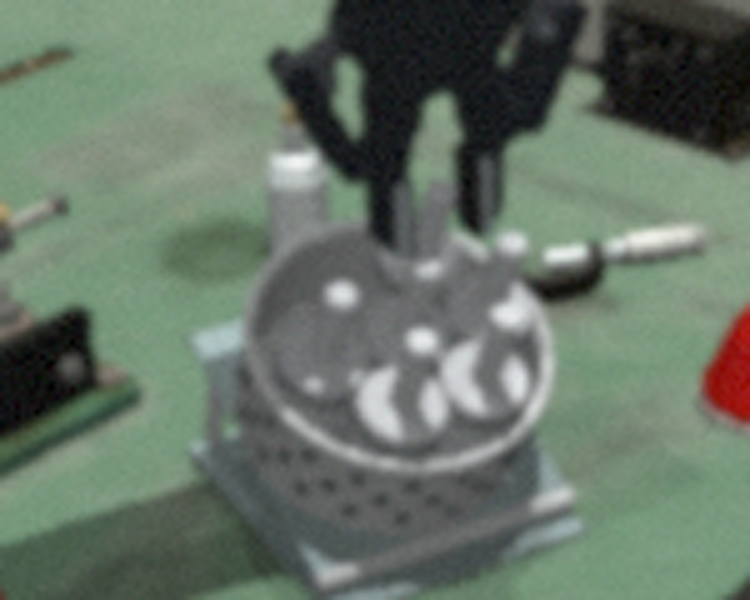

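Call:
{"op": "servo_tool", "data": {"deltas": [0,-2,0,0,3,0,-3,0,0,3,0,-3.5,0,0,3,0,-2,0,0,3,0,0,0,0,3]}}

```text
time_s: 14.62
position: [0.5922, -0.0409, 0.2389]
eef_rot: [[-0.35, 0.054, 0.935], [-0.935, 0.045, -0.353], [-0.062, -0.997, 0.035]]
ft_force: [-0.2, 0.3, -0.5]
gripper_width: 0.0301
```

Call:
{"op": "servo_tool", "data": {"deltas": [4.4,0,-2.3,0,4,4.4,0,-2.3,0,4,4.4,0,-2.3,0,4,4.4,0,-2.3,0,4,4.4,1,-2.3,0,4,4.4,2,-2.3,1.5,4,0,0,0,0,4]}}

```text
time_s: 15.5
position: [0.3629, -0.2401, 0.1781]
eef_rot: [[-0.373, 0.044, 0.927], [-0.926, 0.048, -0.375], [-0.061, -0.998, 0.023]]
ft_force: [-0.1, 0.8, 0.5]
gripper_width: 0.0398
```

```bash
python3 look.py k scene top; python3 wl.py k2; python3 -c "
from h import *
s=arm.get_state();R=np.array(s['eef_rot']);print(R.round(3).tolist());print((R.T@(np.array([.3696,-.2405,.13])-s['position'])*100).round(2),np.degrees(np.arctan2(R[1,2],R[0,2])))"
```

```text
15.5 [ 0.3629 -0.2401  0.1781] [ -3.5   7.7  41.9 110.6  -9.9  63.7  20.6]
15.6 [ 0.3673 -0.238   0.1797] [ -3.7   7.7  41.6 110.3 -10.   63.7  20.5]
[ 0.3675 -0.2484  0.0474] 0.94
(0.371, -0.242) 230 [ 0.3696 -0.2403  0.1028] [ 0.3693 -0.2411  0.1009] [0.012 0.012 0.008]
(0.371, -0.242) 974 [ 0.3727 -0.2363  0.0612] [ 0.3694 -0.2411  0.0595] [0.037 0.037 0.009]
[[-0.362, 0.05, 0.931], [-0.93, 0.046, -0.364], [-0.061, -0.998, 0.029]]
[0.57 5.03 0.01] -21.38360435804091
```

View pics/k_scene.png

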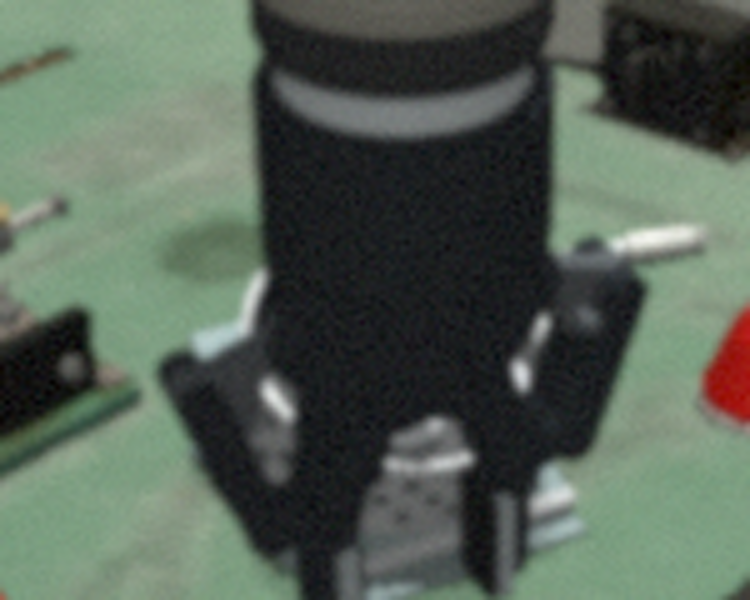

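View pics/k_top.png

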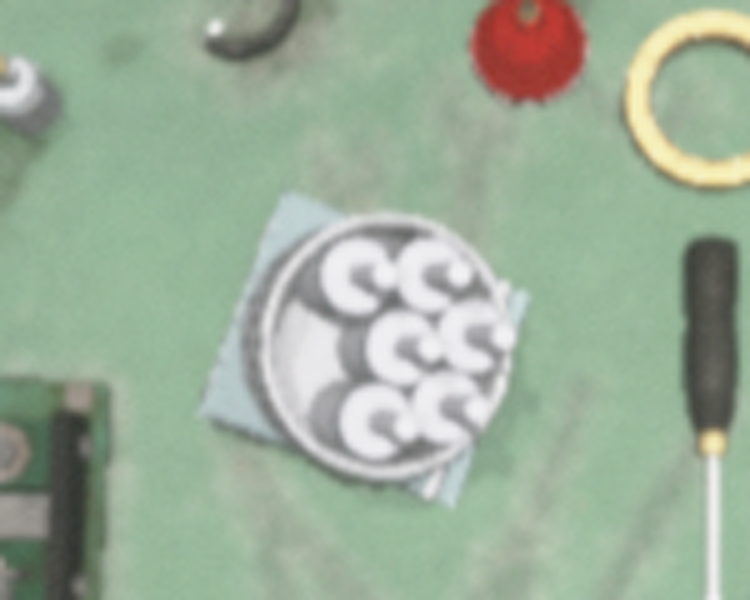

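View pics/k2.png

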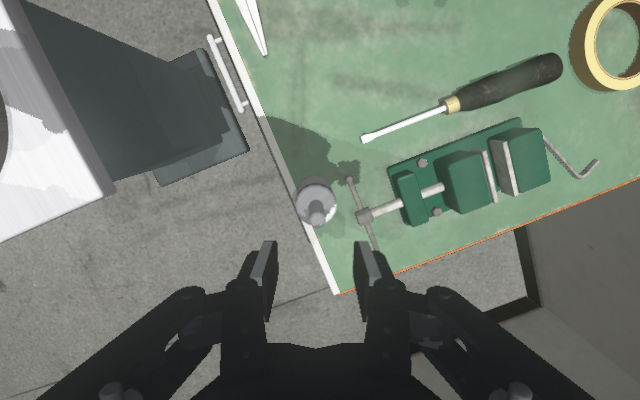

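The far place is filled: the top view shows six blanks, with the new one seated at (355,275) and the near place empty at (305,360). Now the second blank.

Call:
{"op": "servo_tool", "data": {"deltas": [0.3,1.5,0.1,0,3.2,0.25,1.5,0.1,0,3.2,0,1.5,0,0,3.2,0,0,0,0,3.2]}}

```text
time_s: 16.2
position: [0.3734, -0.2389, 0.1315]
eef_rot: [[-0.356, 0.048, 0.933], [-0.933, 0.047, -0.358], [-0.061, -0.998, 0.028]]
ft_force: [-0.1, 0.6, 0.8]
gripper_width: 0.032
```

Call:
{"op": "servo_tool", "data": {"deltas": [0.4,0,-0.4,0.5,3.2,0.1,1.5,0,0,3.2,0.1,1.5,0,0,3.2,0,1.0,0,0,3.2,0,0,0,0,3.2]}}

```text
time_s: 16.82
position: [0.3692, -0.2416, 0.0883]
eef_rot: [[-0.365, 0.048, 0.93], [-0.929, 0.047, -0.367], [-0.061, -0.998, 0.028]]
ft_force: [-0.3, -0.4, -0.2]
gripper_width: 0.032
```

Call:
{"op": "servo_tool", "data": {"deltas": [0,1.0,0,0,3.2,0,0,0,0,3.2]}}

```text
time_s: 17.08
position: [0.37, -0.2412, 0.0778]
eef_rot: [[-0.365, 0.049, 0.93], [-0.929, 0.046, -0.367], [-0.061, -0.998, 0.028]]
ft_force: [-0.2, -0.7, -0.1]
gripper_width: 0.0317
```

Call:
{"op": "servo_tool", "data": {"deltas": [0,0,0,0,0.5,0,0,0,0,0.5,0,0,0,0,0.5,0,0,0,0,0.5,0,-2,0,0,0.5,0,-3.5,0,0,0.5,0,-4,0,0,0.5,0,-4,0,0,0.5,-2,-4,0.7,0,0.5,-3.6,-0.8,1.2,0,0.5,-3.6,0,1.2,0,0.5,0,0,0,0,0.5]}}

```text
time_s: 18.58
position: [0.4271, -0.1737, 0.2728]
eef_rot: [[-0.367, 0.056, 0.929], [-0.928, 0.047, -0.369], [-0.064, -0.997, 0.035]]
ft_force: [-0.8, -0.9, -2.1]
gripper_width: 0.0111
```

Call:
{"op": "servo_tool", "data": {"deltas": [-3.9,0,1.27,0,0.5,-3.9,0,1.27,0,0.5,-3.9,0,1.27,0,0.5,-3.9,0,1.27,0,0.5,-3.9,0,1.27,0,0.5,-3.9,0,1.27,0,0.5,-3.9,0,1.27,0,0.5,0,0,0,0,0.5]}}

```text
time_s: 19.58
position: [0.6153, 0.0458, 0.2893]
eef_rot: [[-0.377, 0.055, 0.925], [-0.924, 0.042, -0.379], [-0.06, -0.998, 0.035]]
ft_force: [0.5, -0.3, -2.2]
gripper_width: 0.011
```

Call:
{"op": "servo_tool", "data": {"deltas": [0,2,-0.4,0,0.5,0,2.5,-0.4,0,0.5,0,2.5,0,0,0.5,0,2,0,0,0.5,0,0.7,0,0,0.5,0,0,0,0,0.5]}}

```text
time_s: 20.32
position: [0.6115, 0.0429, 0.1881]
eef_rot: [[-0.386, 0.054, 0.921], [-0.921, 0.034, -0.388], [-0.053, -0.998, 0.037]]
ft_force: [0.0, 0.1, -0.9]
gripper_width: 0.0111
```

Call:
{"op": "servo_tool", "data": {"deltas": [0,1.0,-0.5,-0.8,0.5,1.0,0.1,0,0,0.5,1.2,0.1,0,0,0.5,1.2,0.1,0,0,0.5,1.0,0.1,0,0,0.5]}}

```text
time_s: 20.95
position: [0.5967, 0.0155, 0.1777]
eef_rot: [[-0.364, 0.072, 0.929], [-0.928, 0.055, -0.368], [-0.078, -0.996, 0.047]]
ft_force: [2.7, 7.1, -1.2]
gripper_width: 0.0112
```

Call:
{"op": "servo_tool", "data": {"deltas": [1.1,0.1,0,0,0.5,1.1,0.1,0,0,0.5,0.7,0.1,0,0,0.5]}}

```text
time_s: 21.32
position: [0.5912, 0.0006, 0.1773]
eef_rot: [[-0.354, 0.087, 0.931], [-0.93, 0.076, -0.36], [-0.102, -0.993, 0.054]]
ft_force: [2.4, 6.9, -1.3]
gripper_width: 0.0113
```

```bash
python3 look.py m wrist; python3 tilt.py | grep -v '^q'
```

```text
21.325 [0.5912 0.0006 0.1773] [-19.9  23.   28.4  91.5 -17.3  64.4  -7.8]
n 4903 tilt in tool deg [17.6  0.1] axis@y0 x,z mm [-8.1 -0.4] shoulder -15.7 med 0.28
axis in basket [0.026 0.042 0.999] angle 2.8 world lean 23.6
foot in basket mm [79.9 -5.2 34.9]
near to +60mm: tool deltas cm [ 5.13 -1.53 -2.59]
near to +0mm: tool deltas cm [ 3.17  4.14 -2.85]
far to +60mm: tool deltas cm [ 5.21 -1.31  1.5 ]
far to +0mm: tool deltas cm [3.25 4.35 1.24]
down-axis in tool (cm per cm) [-0.327  0.944 -0.043]
```

View pics/ov.png

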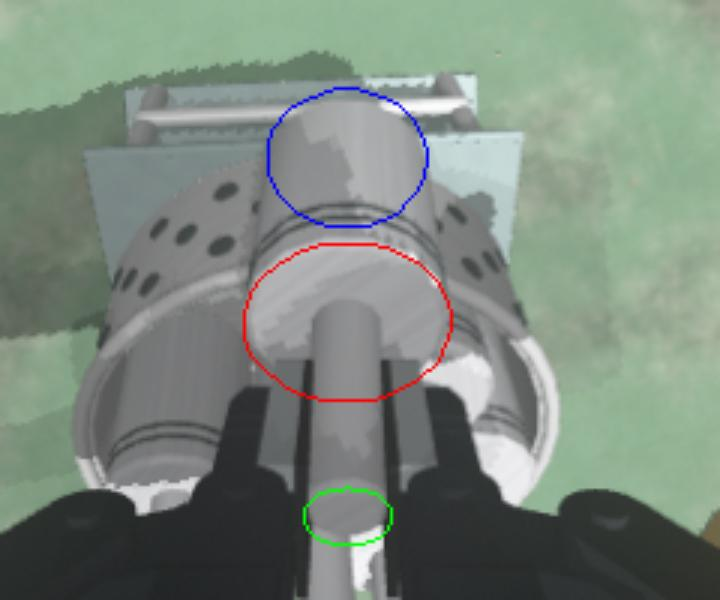

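Call:
{"op": "servo_tool", "data": {"deltas": [0.8,0.1,0,0,0.5,0,-2,0,0,0.5,0,-2.5,0,0,0.5,0,-1.5,0,0,0.5,0,0,0,0,0.5]}}

```text
time_s: 22.0
position: [0.5837, -0.0117, 0.2398]
eef_rot: [[-0.353, 0.094, 0.931], [-0.929, 0.081, -0.36], [-0.109, -0.992, 0.059]]
ft_force: [0.2, 0.3, -1.6]
gripper_width: 0.0113
```

```bash
python3 look.py n wrist scene; python3 tilt.py | grep -v '^q'
```

```text
22.0 [ 0.5837 -0.0117  0.2398] [-19.6  19.3  29.5  87.4 -15.6  71.4  -8.4]
n 4795 tilt in tool deg [17.9 -0.1] axis@y0 x,z mm [-8.4 -0.4] shoulder -15.6 med 0.27
axis in basket [0.015 0.046 0.999] angle 2.8 world lean 24.3
foot in basket mm [94.3 -2.1 95.7]
near to +60mm: tool deltas cm [ 4.52  4.67 -2.61]
near to +0mm: tool deltas cm [ 2.59 10.34 -2.88]
far to +60mm: tool deltas cm [4.61 4.89 1.48]
far to +0mm: tool deltas cm [ 2.68 10.56  1.22]
down-axis in tool (cm per cm) [-0.322  0.946 -0.044]
```

View pics/ov.png

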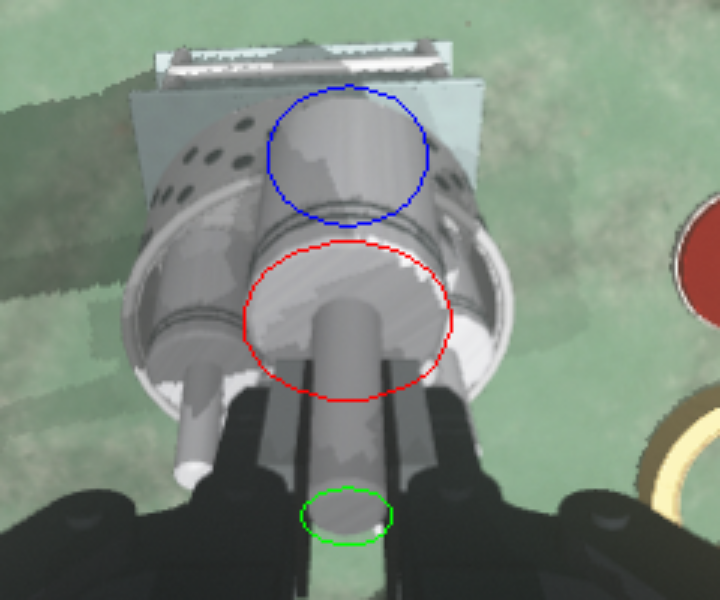

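```bash
python3 - <<'E'
from h import *
np.save("q.npy",[np.radians(17.9),np.radians(-.1),-.0084,-.0004,-.0156])
from fit import frame
p=dict(np.load("L_top.npz"));F=frame(np.radians(68));O=np.array([.5814,-.0168,.0434])
s=(np.array([(432,350),(408,431),(459,274),(383,275),(478,412),(502,336)])+.5)/5-.5+(200,130)
c=cv2.undistortPoints(s[:,None],p["mtx"],p["dist_coeffs"])[:,0]
D=np.c_[c,np.ones(len(c))]@p["rotation"].T@F;e=F.T@(p["eye"]-O)
print(((e+D*((.107-e[2])/D[:,2])[:,None])*1e3).round(1)[:,:2])
E
python3 pos.py
```

```text
q [ 0.5814 -0.0168  0.0434  1.1865  0.0669] 68.0 [ 0.17  0.61 -0.28 -0.31  0.2   0.2   0.01 -0.34  1.68 -0.09]
[[ -4.3  -1.8]
 [ -9.2  38.3]
 [ -1.8 -40.7]
 [ 32.9 -24.2]
 [-38.4  16. ]
 [-34.6 -22.6]]
22.1 foot [94.4 -2.1 95.7] axis [0.014 0.046 0.999] force basket [-0.5 -0.9 -1.1] w 0.0109
[32, -20] 65 [4.95 5.   1.42]
[32, -20] 40 [4.15 7.36 1.31]
[32, -20] 5 [ 3.02 10.67  1.15]
[32, 20] 65 [ 4.87  4.78 -2.57]
[32, 20] 40 [ 4.06  7.15 -2.68]
[32, 20] 5 [ 2.94 10.46 -2.84]
down [-0.322  0.946 -0.044] yaw -21.1
```

Call:
{"op": "servo_tool", "data": {"deltas": [2.4,0.2,-1.2,0,0.5,2.4,0.2,-1.2,0,0.5,0,1.8,0,0,0.5,0,1.8,0,0,0.5,0,0,0,0,0.5]}}

```text
time_s: 22.72
position: [0.5423, -0.0442, 0.1845]
eef_rot: [[-0.353, 0.08, 0.932], [-0.93, 0.081, -0.359], [-0.104, -0.993, 0.046]]
ft_force: [0.4, 0.8, -0.9]
gripper_width: 0.0112
```

```bash
python3 pos.py;python3 look.py o wrist scene
```

```text
22.725 foot [29.9 23.7 66.5] axis [0.018 0.037 0.999] force basket [ 0.4 -0.1 -1.2] w 0.0112
[32, -20] 65 [-0.16  0.27  4.37]
[32, -20] 40 [-0.97  2.63  4.28]
[32, -20] 5 [-2.11  5.94  4.16]
[32, 20] 65 [-0.24  0.09  0.38]
[32, 20] 40 [-1.06  2.45  0.29]
[32, 20] 5 [-2.2   5.76  0.17]
down [-0.326  0.945 -0.035] yaw -21.1
22.725 [ 0.5423 -0.0442  0.1845] [-17.4  17.7  29.9  97.6 -15.8  64.1  -3.3]
```

View pics/o_wrist.png

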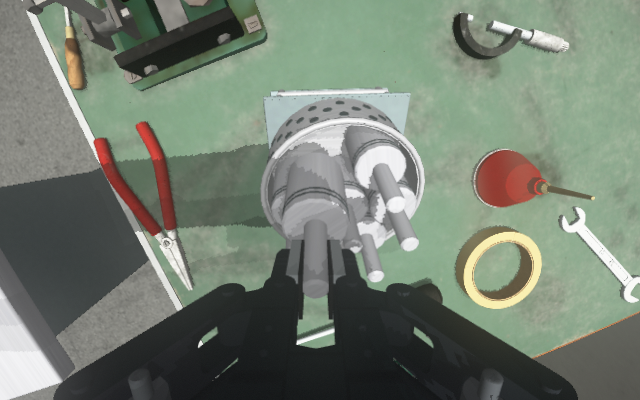

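View pics/o_scene.png

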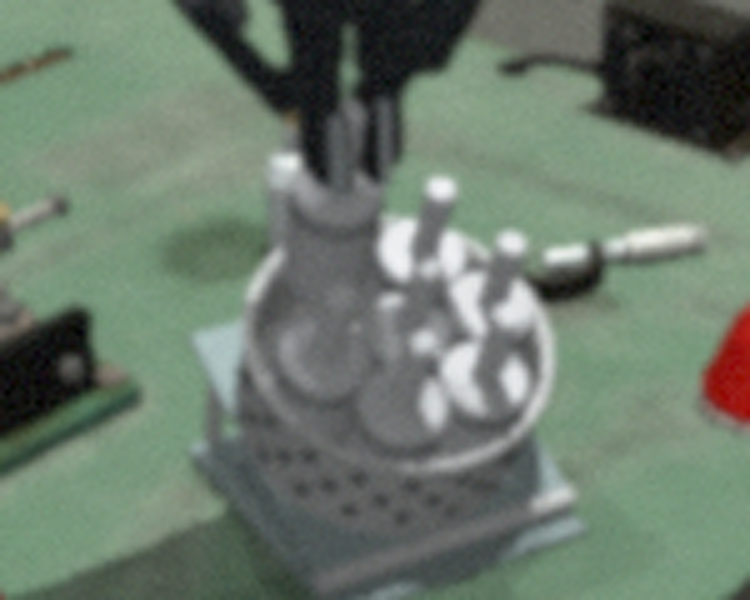

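Call:
{"op": "servo_tool", "data": {"deltas": [-0.2,0.1,0.5,0,0.5,-0.4,1.2,0,0,0.5,-0.4,1.2,0,0,0.5,0,0,0,0,0.5]}}

```text
time_s: 23.32
position: [0.5561, -0.0336, 0.1626]
eef_rot: [[-0.351, 0.087, 0.932], [-0.93, 0.081, -0.358], [-0.106, -0.993, 0.052]]
ft_force: [-0.1, -0.1, -2.4]
gripper_width: 0.0113
```

```bash
python3 pos.py;python3 look.py r wrist
```

```text
23.325 foot [34.4 14.6 40.3] axis [0.016 0.042 0.999] force basket [-1.1  0.1 -2.2] w 0.0113
[32, -20] 65 [ 1.11 -2.08  3.54]
[32, -20] 40 [0.3  0.28 3.44]
[32, -20] 5 [-0.83  3.59  3.3 ]
[32, 20] 65 [ 1.02 -2.28 -0.45]
[32, 20] 40 [ 0.21  0.08 -0.55]
[32, 20] 5 [-0.93  3.39 -0.69]
down [-0.324  0.945 -0.04 ] yaw -21.0
23.325 [ 0.5561 -0.0336  0.1626] [-17.6  20.1  29.1  97.8 -17.2  61.4  -3.3]
```

View pics/r_wrist.png

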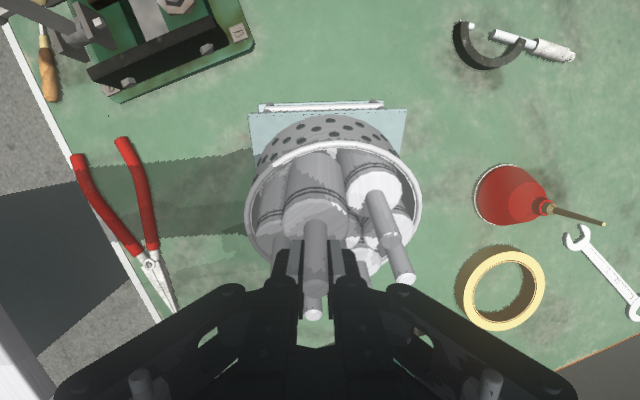

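Call:
{"op": "servo_tool", "data": {"deltas": [0.1,0.3,-0.4,0,0.5,-0.2,1.0,0,0,0.5,-0.3,0.9,0,0,0.5,0,0,0,0,0.5]}}

```text
time_s: 23.88
position: [0.556, -0.0269, 0.1403]
eef_rot: [[-0.352, 0.088, 0.932], [-0.93, 0.081, -0.358], [-0.107, -0.993, 0.054]]
ft_force: [0.2, 1.0, -1.4]
gripper_width: 0.011
```

```bash
python3 pos.py
```

```text
23.875 foot [30.6 17.  17.6] axis [0.015 0.044 0.999] force basket [ 0.3  0.2 -1.7] w 0.011
[32, -20] 65 [ 1.49 -4.34  3.9 ]
[32, -20] 40 [ 0.68 -1.97  3.79]
[32, -20] 5 [-0.46  1.34  3.65]
[32, 20] 65 [ 1.4  -4.54 -0.1 ]
[32, 20] 40 [ 0.59 -2.18 -0.2 ]
[32, 20] 5 [-0.55  1.13 -0.35]
down [-0.323  0.945 -0.042] yaw -21.0
```

Call:
{"op": "servo_tool", "data": {"deltas": [-0.2,0.5,-0.2,0,0.5,-0.3,0.6,0,0,0.5,-0.2,0.5,0,0,0.5,0,0.2,0,0,0.5]}}

```text
time_s: 24.38
position: [0.5587, -0.0241, 0.1307]
eef_rot: [[-0.353, 0.092, 0.931], [-0.93, 0.077, -0.36], [-0.105, -0.993, 0.058]]
ft_force: [-0.6, 0.4, 1.2]
gripper_width: 0.0113
```

```bash
python3 pos.py
```

```text
24.375 foot [29.7 15.2  7.3] axis [0.017 0.049 0.999] force basket [0.7 0.8 1. ] w 0.0113
[32, -20] 65 [ 1.73 -5.33  3.79]
[32, -20] 40 [ 0.92 -2.97  3.67]
[32, -20] 5 [-0.22  0.34  3.51]
[32, 20] 65 [ 1.65 -5.55 -0.21]
[32, 20] 40 [ 0.84 -3.19 -0.32]
[32, 20] 5 [-0.3   0.11 -0.48]
down [-0.325  0.944 -0.046] yaw -21.2
```

Call:
{"op": "servo_tool", "data": {"deltas": [-0.2,0.5,-0.2,0,0.5,-0.2,0.4,0,0,0.5]}}

```text
time_s: 24.62
position: [0.5597, -0.0245, 0.1302]
eef_rot: [[-0.355, 0.096, 0.93], [-0.929, 0.074, -0.363], [-0.104, -0.993, 0.063]]
ft_force: [-11.6, -3.5, 21.2]
gripper_width: 0.0115
```

```bash
python3 pos.py;python3 look.py t wrist scene
```

```text
24.625 foot [29.4 13.7  6.9] axis [0.018 0.054 0.998] force basket [ 2.1  9.5 22.4] w 0.0115
[32, -20] 65 [ 1.71 -5.36  3.67]
[32, -20] 40 [ 0.89 -3.    3.54]
[32, -20] 5 [-0.25  0.3   3.36]
[32, 20] 65 [ 1.63 -5.61 -0.32]
[32, 20] 40 [ 0.82 -3.25 -0.45]
[32, 20] 5 [-0.32  0.06 -0.63]
down [-0.326  0.944 -0.052] yaw -21.3
24.625 [ 0.5597 -0.0245  0.1302] [-18.2  21.9  28.5 100.3 -18.4  56.6  -3.4]
```

View pics/t_wrist.png

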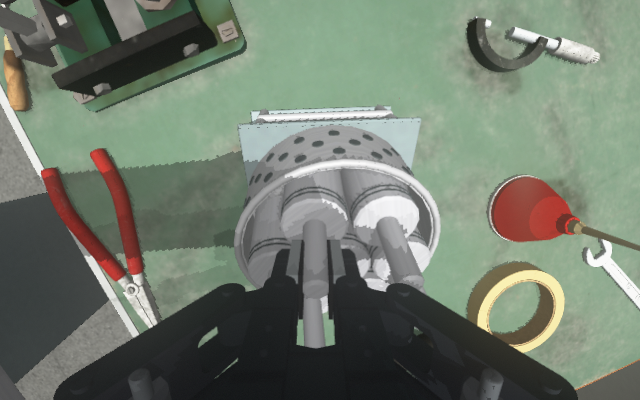

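View pics/t_scene.png

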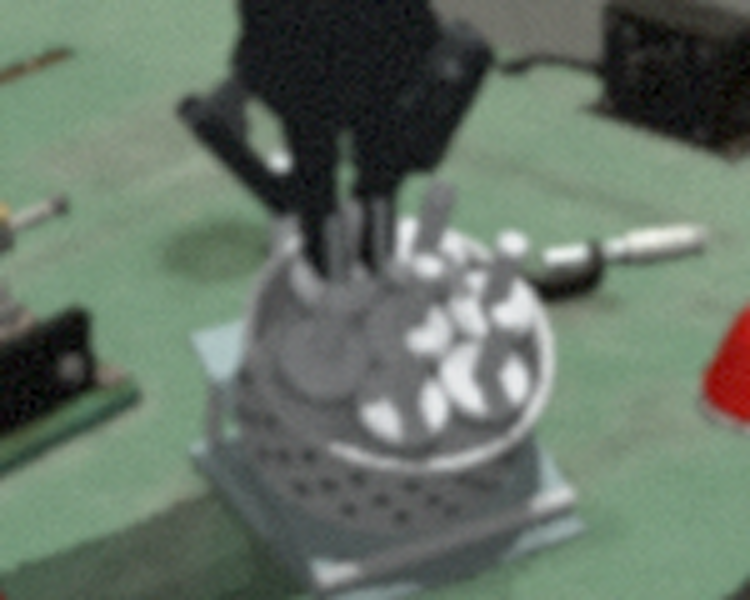

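Contact is at floor height with both shoulders level in view, so I'll release and retreat.

Call:
{"op": "servo_tool", "data": {"deltas": [0,-0.2,0,0,1.6,0,0,0,0,2.2,0,0,0,0,2.4,0,0,0,0,2.4]}}

```text
time_s: 25.22
position: [0.5611, -0.0242, 0.1334]
eef_rot: [[-0.355, 0.1, 0.93], [-0.929, 0.075, -0.363], [-0.106, -0.992, 0.066]]
ft_force: [0.3, -0.1, -0.2]
gripper_width: 0.0238
```

Call:
{"op": "servo_tool", "data": {"deltas": [0,-1,0,0,2.4,0,-2,0,0,2.4,0,-3,0,0,2.4,0,-3.5,0,0,2.4,0,-2,0,0,2.4,0,0,0,0,2.4]}}

```text
time_s: 25.98
position: [0.5493, -0.033, 0.2524]
eef_rot: [[-0.355, 0.1, 0.93], [-0.929, 0.075, -0.363], [-0.106, -0.992, 0.066]]
ft_force: [0.4, -0.6, 0.6]
gripper_width: 0.024
```

```bash
python3 look.py u wrist scene top
```

```text
25.975 [ 0.5493 -0.033   0.2524] [-19.8  14.6  30.7  91.5 -13.3  71.3  -7.6]
```

View pics/u_wrist.png

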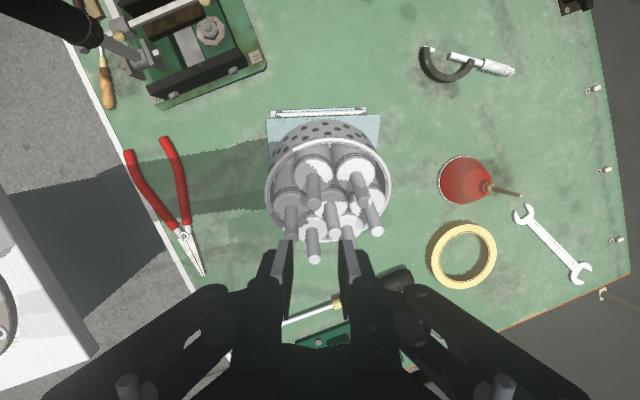

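View pics/u_scene.png

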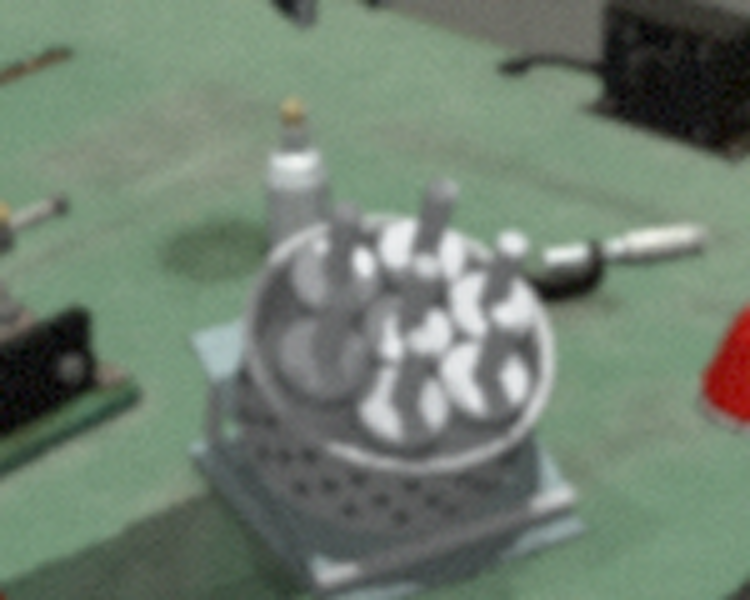

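```bash
python3 - <<'E'
from h import *
from fit import frame
F=frame(np.radians(68));O=np.array([.5814,-.0168,.0434])
s=arm.get_state();p=arm.get_image("wrist");X,u,v=cloud(p,None,wristT(p,s));B=(X-O)@F*1e3
m=(np.hypot(B[:,0],B[:,1])<75)
S=B[m&(B[:,2]>95)&(B[:,2]<125)]
print("z hist",np.histogram(B[m][:,2],np.arange(0,130,5)))
img=np.zeros((160,160),np.uint8)
for b in S: img[int(b[0]+80),int(b[1]+80)]=255
img=cv2.dilate(img,np.ones((3,3)))
n,l,st,c=cv2.connectedComponentsWithStats(img)
for i in range(1,n):
    if st[i,4]>20:
        cx,cy=c[i][1]-80,c[i][0]-80; q=S[np.hypot(S[:,0]-cx,S[:,1]-cy)<12]
        tz=np.percentile(q[:,2],90); t=q[q[:,2]>tz-4]
        sh=B[m&(B[:,2]>50)&(B[:,2]<78)&(np.hypot(B[:,0]-cx,B[:,1]-cy)<17)&(np.hypot(B[:,0]-cx,B[:,1]-cy)>8)]
        pl='' 
        if len(sh)>30:
            sh2=sh[abs(sh[:,2]-np.median(sh[:,2]))<4]; k=np.linalg.lstsq(np.c_[sh2[:,:2]-[cx,cy],np.ones(len(sh2))],sh2[:,2],rcond=None)[0]; pl=(np.round(k,3),len(sh2))
        print("stem top",t.mean(0).round(1),"tz",tz.round(1),"shoulder plane",pl)
for n in ["wrist","top","scene"]:
    p2=p if n=="wrist" else arm.get_image(n)
    for nm in ["blank_a_mid","oil_can","pliers","screwdriver"]:
        for r in arm.spot_point(nm,p2):
            x=np.array(r["xyz"]);print(n,nm,round(r["p"],2),x.round(3),((x-O)@F*1e3).round(0) if "bl" in nm else "")
E
```

```text
q [ 0.5814 -0.0168  0.0434  1.1865  0.0669] 68.0 [ 0.17  0.61 -0.28 -0.31  0.2   0.2   0.01 -0.34  1.68 -0.09]
z hist (array([ 963,  323,  195,  310,  303,  353,  379,  410,  502,  388, 1175,
       1043,  919, 3669,  260,  295,  300,  298,  317,  328,  329,  795,
         19,    0,    0]), array([  0,   5,  10,  15,  20,  25,  30,  35,  40,  45,  50,  55,  60,
        65,  70,  75,  80,  85,  90,  95, 100, 105, 110, 115, 120, 125]))
stem top [-35.2  16.3 107.9] tz 108.9 shoulder plane (array([-1.5000e-02,  2.9000e-02,  6.6616e+01]), 367)
stem top [-29.9 -23.2  98. ] tz 99.8 shoulder plane (array([-6.7000e-02,  4.5000e-02,  6.5724e+01]), 281)
stem top [ -5.5  37.6 108.8] tz 109.7 shoulder plane (array([4.0000e-02, 1.7000e-02, 6.7398e+01]), 429)
stem top [ -2.   -1.  107.5] tz 108.4 shoulder plane (array([-8.0000e-03,  2.7000e-02,  6.6145e+01]), 384)
stem top [ -0.9 -39.6 106.6] tz 107.7 shoulder plane (array([1.0000e-03, 2.8000e-02, 6.5311e+01]), 300)
stem top [ 32.2  19.2 108.6] tz 109.5 shoulder plane (array([-3.0000e-03, -3.5000e-02,  6.7145e+01]), 577)
stem top [ 32.9 -23.5 107.1
[... 242 characters left out ...]
 0.536 -0.032  0.091] 
wrist pliers 0.93 [ 0.383 -0.003 -0.002] 
wrist pliers 0.39 [0.611 0.004 0.063] 
wrist screwdriver 0.82 [ 0.536 -0.208  0.   ] 
top oil_can 0.66 [ 0.757 -0.105 -0.001] 
top pliers 0.56 [ 0.375 -0.004 -0.002] 
top pliers 0.32 [ 0.58  -0.077  0.081] 
top screwdriver 0.98 [ 0.542 -0.206  0.004] 
top screwdriver 0.47 [ 0.375 -0.004 -0.   ] 
scene blank_a_mid 0.67 [ 0.537 -0.029  0.091] [-5. 37. 55.]
scene blank_a_mid 0.55 [ 0.567 -0.01   0.107] [27. 16. 57.]
scene oil_can 0.9 [ 0.754 -0.104  0.006] 
scene pliers 0.64 [ 0.384 -0.     0.   ] 
scene pliers 0.15 [ 0.605 -0.021  0.107] 
scene screwdriver 0.73 [ 0.542 -0.209  0.002] 
scene screwdriver 0.43 [ 0.604 -0.024  0.108]
```

View pics/u_top.png

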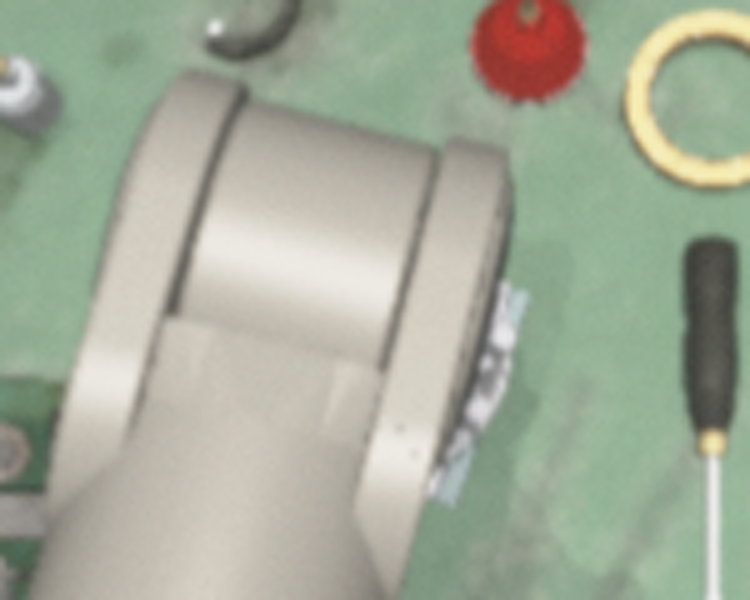

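All seven shoulders are level and at seated height (65–67 mm, nominal 65). The gripper is clear and nothing is touching.

```bash
python3 -c "
from cell import arm
print(arm.hand_in())"
```

```text
the job is handed in; nothing more can be done
None
```

Both loose blanks are packed and the job is handed in at about 26 s. No verdict was reported. I gripped each blank by its stem and leaned it about 23–24° in the grip against the basket's upper outer rim. I then lowered it in along the basket's axis, far place first, until it touched the floor at roughly 20 N, and let go.

**Last checks, from wrist-camera depth after release:**
- **Seating:** all seven shoulders were 65.3–67.4 mm above the basket's underside (65 is nominal) and within about 0.08 rad of level, so all look flat down, six round one. Stem tops read about 107–109 mm (107 expected). One low blank read only 98–100 mm, which I put down to its stem being partly hidden, since its shoulder read 65.7 mm.
- **Bench and gripper:** the pliers, screwdriver and oil can were found where they started, within a few mm. The gripper was about 12 cm above its release height and felt only sensor noise.

**What failed or disagreed:**
- One fit of the held blank's tilt, taken over the basket, was spoilt by basket points. I dropped it and used the previous fit instead.
- The networks gave several false detections inside the basket, which I ignored.
- The arm blocked the last top view of the basket.

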